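Hang the order basket and show its tag plate to the label reader

TASK

Book in an order at the packing bench. First hang the order basket, which stands in the way in front of the label reader, by its handle bar on the hook stand and let go of it, then pick up the order's tag plate from its wooden rest by its clear part, leaving the frosted label end (the end with the small corner notch) uncovered. Finish while holding the plate still and level, label side up as it lay, with its frosted end pointing straight at the reader post and the middle of that end over the centre of the round target, about 100 mm above the bench; do not put it down, and leave the tape roll, pack and carton where they are.

Things in the scene. Friction and masses are not known exactly. Their poses are not given: they have to be found in the camera images.
- basket: grey open plastic order basket with two small cartons inside, 100 mm (its x) by 150 mm (its y) by 65 mm high, about 280 g, with a stiff fixed handle: flat steel legs at y = +-72 mm rise to a straight level bar. Total height 152 mm. Origin: centre of the underside; z up. It stands on the bench in front of the reader.
- bail (a point): centre of the basket's straight handle bar (along the basket's y, 150 mm long, 10 mm wide in x, 12 mm high; centre 146 mm above the basket's underside, bar's underside 140 mm). Axes as the basket's. The hook goes under the middle of the bar, so grip the bar some 38 mm to one side of it, fingers closing along the basket's x.
- hookstand: fixed steel stand: 120 x 120 x 12 mm base plate, post of 16 mm diameter and 240 mm height at its origin (origin: centre of the base's underside, z up), with one hook of 10 mm round wire pointing along its own -x at the top.
- hook_mouth (a point): resting point in the hook: top of the wire, middle of its 40 mm level part, 225 mm above the bench, 85 mm from the post axis along the stand's -x. The upturned tip ends 120 mm from the post axis, top 247 mm above the bench. Axes as the stand's: x points from tip to post. The bar lies across it, along y, entering from above or over the tip. A hung bar's centre is 231 mm above the bench.
- reader: fixed label reader: grey base plate 100 x 120 x 12 mm, post of 18 mm diameter, black camera head (about 80 mm wide, top about 240 mm high, lowest 175 mm above the bench) looking down towards its own -x. Origin: centre of the base's underside; z up, -x towards the target.
- target (a point): centre of the thin round black target (60 mm diameter, flat on the bench, hit by nothing) 120 mm in front of the reader's origin along the reader's -x. Axes as the reader's: x points from the target to the reader post. At first the basket stands over it.
- rest: fixed pale wooden block on which the tag plate lies, 80 mm (its x) by 24 mm (its y) by 30 mm high. Origin: centre of its underside. It is alike at both ends.
- tag: the tag plate, stiff, 110 mm (x) by 40 mm (y) by 6 mm, 35 g, lying along the rest, label side up. Origin: centre of its underside; z out of the label side. The +x end is the frosted label end (x = 15 to 55 mm) with a 12 x 12 mm square notch at its +x, -y corner (on the right when that end points away from you); the other 70 mm is clear. It overhangs the rest 8 mm along each long side.
- tag_mid (a point): centre of the tag plate, half-way up its thickness (33 mm above the bench as it lies). Axes as the plate's, +x towards the notched, frosted end. A good grip is 25 mm from here along -x, fingers closing along y.
- label (a point): middle of the frosted label end, 35 mm from the plate's centre along its +x, half-way up. Axes as the plate's.
- tape: bystander: roll of brown packing tape lying flat, 96 mm diameter, 45 mm high. Origin: centre of its underside.
- pack: bystander: flat white pack 80 x 55 x 22 mm. Origin: centre of its underside.
- carton: bystander: small brown carton 70 x 100 x 35 mm. Origin: centre of its underside.
Not all that is in view belongs to the job. There is more than one size of the tag; the one meant has the size given above.

How it is judged (in metres and radians):
On the way, in this order (a step that is already met when the one before it is completed fails the run):
1. the basket hangs by its bar on the hook, let go (horizontal distance between bail and hook_mouth below 0.03 m and height (world z) of bail between 0.215 and 0.25 m and contact force between basket and hookstand above 0.8 N and contact force between basket and the fingers below 0.1 N and contact force between basket and the arm below 0.1 N and angle between bail's own z axis and vertical below 0.35 rad and linear speed of basket below 0.06 m/s), for 0.3 s.
2. then the tag plate is held clear of its rest (contact force between tag and the fingers above 1 N and contact force between tag and rest below 0.05 N and height (world z) of tag_mid above 0.05 m), for 0.2 s.
At the end, for the whole second after the job is handed in: Basket hangs still on the hook, untouched, bar within 30 mm of the rest point. Fingers alone hold the plate still on its clear part: label side up, level to 0.2 rad, frosted end towards the reader to 0.26 rad, its middle within 20 mm of the target in plan, 70 to 130 mm above the bench (all of step 1 and contact force between tag and the fingers above 1 N and contact force between tag and rest below 0.05 N and horizontal distance between label and target below 0.02 m and height (world z) of label between 0.07 and 0.13 m and angle between tag_mid's own z axis and vertical below 0.2 rad and angle between the x axis of tag_mid and the x axis of target, either way round below 0.26 rad and x of tag_mid in the frame of target below -0.02 m and horizontal distance between the grasp point and label above 0.028 m and linear speed of tag below 0.03 m/s and contact force between tag and reader below 0.05 N and contact force between tag and basket below 0.05 N); the arm keeps its last pose, push and grip.
It fails at once if a bystander is moved by more than 30 mm (distance of any of tape, pack, carton from where it was at the start of the episode above 0.03 m).
It fails at once if the basket is tipped over (angle between basket's own z axis and vertical above 0.9 rad).
It fails at once if the tag plate falls on the bench (height (world z) of tag_mid below 0.02 m).
It also fails if it takes over 54 s, if anything falls off the work surface, if the arm or the gripper's body presses on something with over 40 N, if the wrist force passes 120 N, or if a joint passes its speed limit or range.

ROBOT

A 6-joint arm with a two-finger parallel gripper is mounted at the origin on the work surface. World frame = base frame: x ahead of the robot, y to its left, z up, the work surface at z = 0. Lengths are in mm, angles in rad, forces in N, time in s.
With the tool pointing down it reaches from about 325 to 1000 mm from the base axis. Payload 5.1 kg.
Tool frame: the origin (TCP) lies at the very end of the fingers, on their centre line; the grasp point (between the pads) lies 19 mm behind it (tcp_to_grasp is the distance from the TCP to the grasp point, in mm); x points along the fingers, y is the direction in which the jaws open and shut, and the axes are right-handed (so a half turn about x gives the same grasp; the last joint's range is limited). The gripper opens to 85 mm and grips with 20 to 120 N. Pads are 22 mm wide; open, the fingers measure 114 mm over their backs; the gripper's body (76 mm by 85 mm) begins 54 mm behind the grasp point. The pads swing forward as they close: fully open they stand 13 mm farther back than shut.
Start: joints at [1.089, 0.124, 1.65, -0, 1.367, -0.083], TCP at [252.422, 598.972, 204.922] pointing down, gripper open.
Joint ranges: [-2.61, 2.61], [-1.02, 2.33], [0.03, 2.71], [-1.35, 4.49], [0.32, 2.68], [-2.91, 2.91]. Speed limits (rad/s): [2.57, 2.57, 3.14, 3.14, 3.14, 3.14].

INTERFACE

Orientations are given as a unit quaternion [w, x, y, z].
In Python, from cell import * gives the robot as it stands.
- The arm moves only by the tool play_rows, never from a script. Its argument "series" is a list of rows, each a list of 7 numbers: the shift along the tool's x, y, z in m, then the turn, a rotation vector about the tool's x, y, z in units of 5 degrees (1.0 is 5 degrees), then the opening, from -1 (shut) to 1 (fully open). A call has 1 to 10 rows; each row shifts and turns the commanded pose from where the row before left it, along the tool's axes as they then stand; what a row does not reach is not made up. A row lasts 1/12 s, in which the tool goes at most 41.7 mm and 7.16 degrees, less where a joint would pass 70% of its speed; a pose out of reach is approached as far as the arm can. A call with a gripper value outside its range is refused whole. The fingers move at their own pace and stop on an object; "squeeze" is the grip in N (left out, the last holds). Time passes only in rows, so rows that do not move let the fingers close. It gives the time, the measured TCP pose, the force and the opening at its end, in the units of the state.
- state(): the state, without advancing time (a new reading comes with each control period).
- grab_frame(name): name is "side" or "top"; returns a dict with "color" (480x640x3 uint8, red, green, blue), "fx", "fy", "cx", "cy" (pixels), "position" and "rotation" of the camera in the world. Camera axes: x right, y down, z forward; pixel columns grow to the right and rows downward; lengths in mm; the calibration is good to about 2 mm. A picture is of the moment at which its call begins. There is no depth.
- job_done(): hands the job in, once; it reports no verdict.
Trained networks look in the newest picture that a camera, given by its name, has taken for a name from the list of things; names that differ only in an ending like _2 or _b are one class to them, and where a whole thing is asked for, a point or a joint stands for the part that bears it (a point fixed in the world has none). Each returns a list of dicts, best first, with "score" (0 to 1); they miss things now and then, are a little off and sometimes report something else, mostly with a low value. They report only what shows in the picture. A call takes as long as a camera call. They do not tell look-alikes from the thing itself.
- trace(camera, label): "pixels" (480x640 bool, what is visible of it) and "box" ([left, top, right, bottom] in pixels, round what is visible of it).
The state is a dict: "t": time; "joint_pos": joint angles; "dq": joint speeds; "joint_efforts": joint torques, N m; "position": TCP position; "eef_rot": TCP orientation; "ft_force": force on the tool from outside, world axes, zero at the start; "wrist_torque": the same for the moment, N m; "finger_gap": opening from 0.0 (shut) to 1.0 (fully open).
Only numpy, scipy, OpenCV 4.12 (cv2) and the standard library are available. Lean on these libraries where they do the work, as an engineer would, in place of code of your own. Each camera call takes 0.05 s, during which the arm holds its last target.

## Working session

There is one attempt and no reset: what is moved stays moved. The work goes in short steps, Python scripts to look and compute and a tool call to move; the robot and the scene stay as the last step left them, time stands still between calls to the robot, and variables do not carry over. Pictures are saved under pics/ and viewed, and the job is handed in when it is done.

Besides the shell and the picture viewer there is one more tool, called after "Request:" in YAML: its name, and indented under it one key for each argument. play_rows: Moves the arm, as the interface text tells. Its arguments: {"type":"object","properties":{"series":{"type":"array","items":{"type":"array","items":{"type":"number"}}},"squeeze":{"type":"number"}},"required":["series"]}

```bash
ls; mkdir -p pics; python3 - <<'E'
from cell import *
import cv2,pickle
for n in("side","top"):
    f=grab_frame(n); cv2.imwrite(f"pics/{n}0.png",f["color"][:,:,::-1]); pickle.dump(f,open(f"{n}0.pkl","wb"))
    print(n,{k:f[k] for k in f if k!="color"})
print(state())
E
```

```text
pics
side {'fx': 542.0648560680307, 'fy': 542.0648560680307, 'cx': 319.0298181479402, 'cy': 241.58685552608048, 'position': array([-205.62804012, -876.75091329,  881.38631508]), 'rotation': array([-0.44173398,  0.82523161, -0.30624255,  0.17343407])}
top {'fx': 453.96831764251147, 'fy': 453.96831764251147, 'cx': 320.261015638238, 'cy': 232.82985462186795, 'position': array([ 345.17928663,  -37.35775848, 1290.01068633]), 'rotation': array([ 0.05694053, -0.70020825,  0.70802722, -0.07185849])}
{'t': 0.1, 'joint_pos': array([ 1.08940540e+00,  1.24462527e-01,  1.65149523e+00, -1.27561147e-05,
        1.36750308e+00, -8.26141641e-02]), 'dq': array([-0.00154741, -0.00248048, -0.00408197,  0.0003569 ,  0.00060503,
        0.00104402]), 'joint_efforts': array([-2.48865172e-04, -4.24930608e+01, -3.66652608e+01, -1.33192930e-04,
        3.92839676e-03,  1.31203336e-05]), 'position': array([252.15738099, 598.4641478 , 203.78628292]), 'eef_rot': array([ 0.69291783,  0.13941995,  0.69327696, -0.14069123]), 'ft_force': array([ 0.02380376, -0.22049728,  0.33871518]), 'wrist_torque': array([-0.03901954,  0.00858432,  0.00878474]), 'finger_gap': 1.0002005617548624}
```

View pics/side0.png

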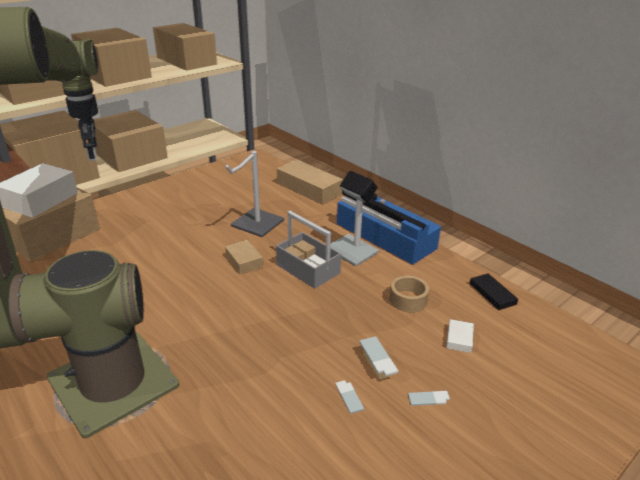

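View pics/top0.png

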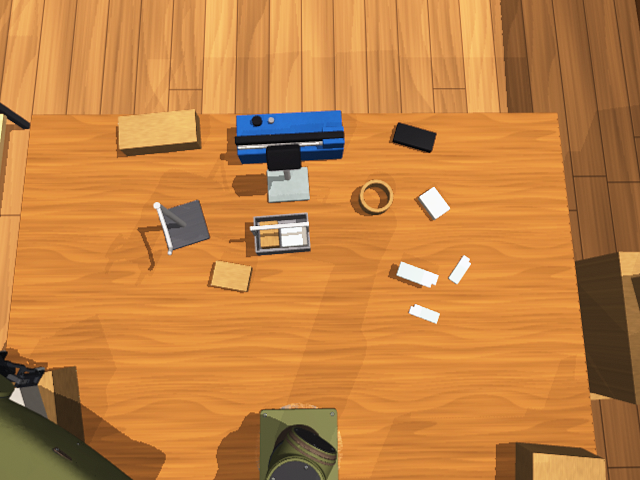

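The side view shows the basket at about (308,260), the hook at (245,165) and the tag on its rest at (378,355). The top view shows the basket at (282,233), the stand at (185,225), the reader at (288,180) and the tag at (417,273). I'll zoom in on each next.

```bash
cat > h.py <<'E'
import numpy as np,cv2,pickle
from scipy.spatial.transform import Rotation as R
def load(n):return pickle.load(open(n+".pkl","rb"))
def proj(f,P):
    q=np.array(f["rotation"]);r=R.from_quat(q[[1,2,3,0]])
    c=r.inv().apply(np.atleast_2d(P)-f["position"])
    return np.c_[f["fx"]*c[:,0]/c[:,2]+f["cx"],f["fy"]*c[:,1]/c[:,2]+f["cy"]]
def ray(f,uv,z):
    q=np.array(f["rotation"]);r=R.from_quat(q[[1,2,3,0]])
    uv=np.atleast_2d(uv);d=r.apply(np.c_[(uv[:,0]-f["cx"])/f["fx"],(uv[:,1]-f["cy"])/f["fy"],np.ones(len(uv))])
    p=f["position"];return p+d*((z-p[2])/d[:,2])[:,None]
def crop(f,box,out,s):
    l,t,r,b=box;im=f["color"][t:b,l:r,::-1];im=cv2.resize(im,None,fx=s,fy=s,interpolation=cv2.INTER_CUBIC)
    for k in range(l-l%10+10,r,10):
        cv2.line(im,((k-l)*s,0),((k-l)*s,6 if k%50 else 14),(0,0,255),1)
        if k%20==0: cv2.putText(im,str(k),((k-l)*s+1,16),0,.35,(0,0,255))
    for k in range(t-t%10+10,b,10):
        cv2.line(im,(0,(k-t)*s),(6,(k-t)*s),(0,0,255),1)
        if k%20==0: cv2.putText(im,str(k),(8,(k-t)*s+4),0,.35,(0,0,255))
    cv2.imwrite(out,im)
E
python3 - <<'E'
from h import *
s=load("side0");t=load("top0")
crop(t,(145,130,325,290),"pics/c1.png",4)
crop(t,(380,170,480,330),"pics/c2.png",4)
crop(s,(220,140,380,290),"pics/c3.png",5)
crop(s,(330,320,460,420),"pics/c4.png",6)
E
```

```text
(no output)
```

View pics/c1.png

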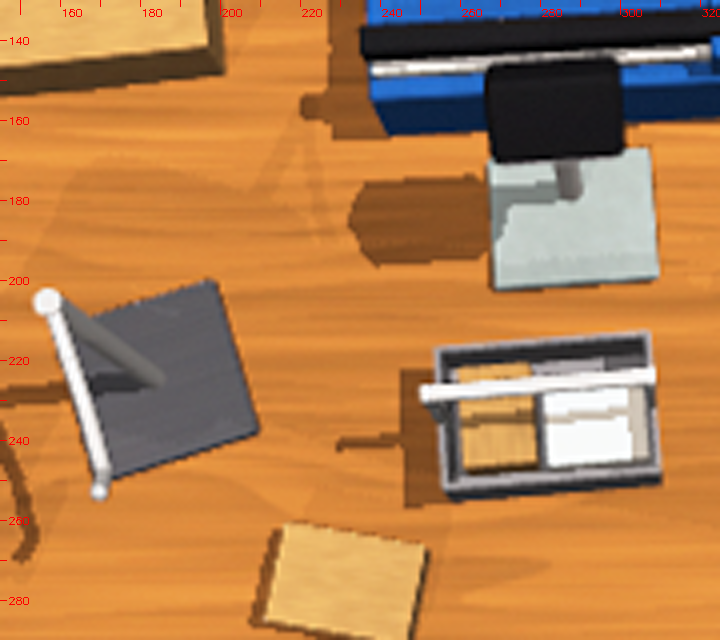

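View pics/c2.png

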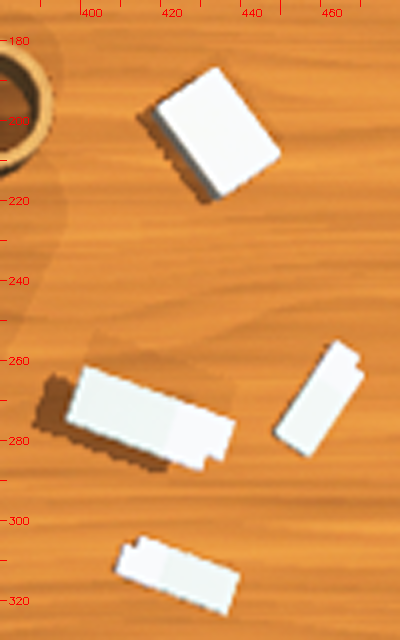

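View pics/c3.png

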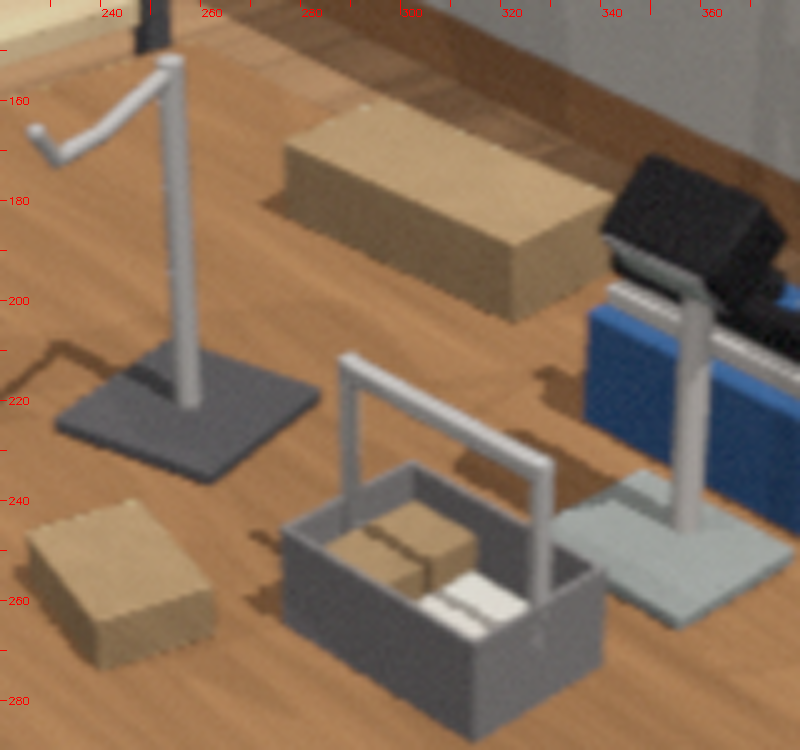

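View pics/c4.png

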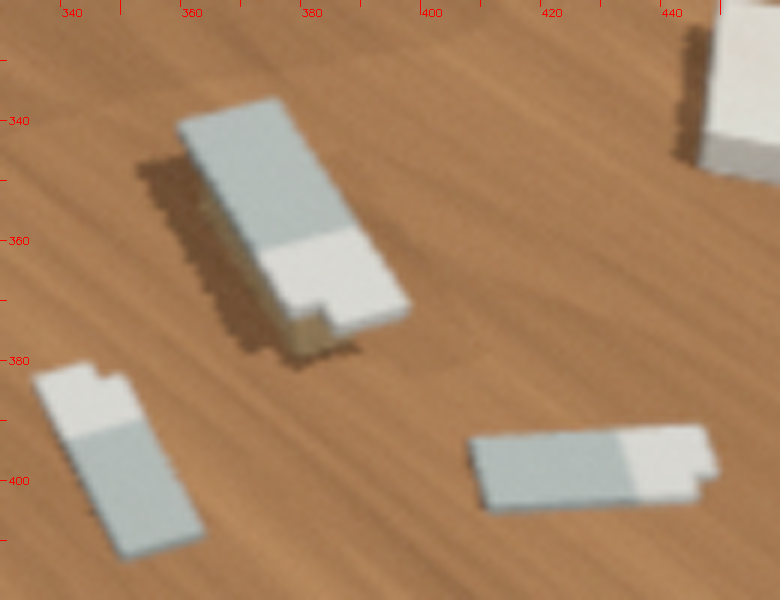

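```bash
cat > fit.py <<'E'
from h import *
from scipy.optimize import least_squares
s=load("side0");t=load("top0")
T1=lambda X,Y:(X/4+144.6,Y/4+129.6)
T2=lambda X,Y:(X/4+379.6,Y/4+169.6)
S3=lambda X,Y:(X/5+219.6,Y/5+139.6)
S4=lambda X,Y:(X/6+329.6,Y/6+319.6)
O={}
O["tag"]=([300,-250,-1.8],[(t,T2,[(-55,20,36,85,366),(-55,-20,36,66,420),(55,20,36,235,421),(43,-20,36,203,469),(55,-8,36,224,462)]),
 (s,S4,[(-55,20,36,280,97),(-55,-20,36,178,124),(55,20,36,411,301),(55,-8,36,336,326),(43,-20,36,292,313)])])
O["basket"]=([330,30,0],[(t,T1,[(50,75,65,436,348),(50,-75,65,649,332),(-50,-75,65,660,480),(-50,75,65,447,490),(0,75,152,421,392),(0,-75,152,655,376)]),
 (s,S3,[(-50,75,65,282,527),(-50,-75,65,472,640),(50,-75,65,606,572),(50,75,65,414,462),(-50,75,0,284,622),(-50,-75,0,474,740),(50,-75,0,602,662),(0,75,152,350,357),(0,-75,152,547,464)])])
O["stand"]=([330,300,.27],[(t,T1,[(60,-60,12,210,280),(-60,-60,12,258,431),(-60,60,12,112,480),(0,0,240,46,300),(-118,0,247,99,491)]),
 (s,S3,[(-60,60,12,57,425),(-60,-60,12,208,475),(60,-60,12,320,393),(0,0,240,171,62),(-118,0,247,36,130)])])
O["reader"]=([450,0,0],[(t,T1,[(50,-60,12,650,148),(-50,-60,12,658,278),(-50,60,12,495,290)]),
 (s,S3,[(50,60,12,645,470),(50,-60,12,795,550),(-50,-60,12,680,620)])])
if __name__=="__main__":
  for n,(p0,vs) in O.items():
    def w(p,P):
        c,q=np.cos(p[2]),np.sin(p[2]);P=np.array(P,float)
        return np.c_[p[0]+c*P[:,0]-q*P[:,1],p[1]+q*P[:,0]+c*P[:,1],P[:,2]]
    def res(p,flat=True):
        r=[proj(f,w(p,[a[:3] for a in L]))-np.array([C(*a[3:]) for a in L]) for f,C,L in vs]
        return np.concatenate(r).ravel() if flat else r
    S=least_squares(res,p0,loss="soft_l1")
    print(n,S.x.round(3));[print(r.round(1).tolist()) for r in res(S.x,False)]
E
python3 fit.py
```

```text
tag [ 455.804 -334.471  161.423]
[[0.5, -0.0], [0.6, -0.1], [0.4, 0.0], [-0.1, 0.1], [0.1, -0.7]]
[[-0.8, 0.1], [-0.1, -0.3], [-0.3, 0.6], [0.1, -0.2], [-0.2, -0.7]]
basket [574.841  40.769   6.346]
[[-0.2, -0.6], [0.9, -0.4], [0.8, -1.8], [-1.1, -0.3], [0.3, 0.0], [0.5, -0.1]]
[[-0.6, -0.2], [0.1, 0.9], [0.2, -0.9], [-0.2, -0.8], [-0.4, 0.3], [-0.6, 1.0], [0.1, 0.8], [-1.0, -0.4], [-0.3, 0.0]]
stand [608.311 323.858 -18.532]
[[1.0, -0.8], [0.8, 0.2], [-3.7, 1.4], [0.9, 0.8], [0.2, -0.5]]
[[-1.5, -1.6], [0.2, -0.4], [0.3, -1.5], [-0.6, -0.4], [0.2, -1.2]]
reader [726.564  25.753   6.339]
[[0.5, -0.2], [0.7, 0.2], [0.1, -0.2]]
[[-0.5, -0.7], [0.1, -0.3], [-0.5, -0.3]]
```

```bash
sed -i 's/(-60,60,12,112,480),//; s/(-60,60,12,57,425),//; s/loss="soft_l1"/loss="soft_l1",x_scale=[100,100,.3]/' fit.py; python3 fit.py | grep -A2 stand; python3 - <<'E'
from h import *
s=load("side0");t=load("top0")
def w(p,P):
    c,q=np.cos(p[2]),np.sin(p[2]);P=np.array(P,float)
    return np.c_[p[0]+c*P[:,0]-q*P[:,1],p[1]+q*P[:,0]+c*P[:,1],P[:,2]]
p=(608.3,323.9,.318-.0)
for f,C in((s,lambda a:((a[:,0]-219.6)*5,(a[:,1]-139.6)*5)),(t,lambda a:((a[:,0]-144.6)*4,(a[:,1]-129.6)*4))):
  for nm,P in(("base",[(-60,60,12),(60,60,12)]),("mouthaxis",[(-85,0,220),(-105,0,220),(-65,0,220)]),("pb",[(0,0,12)])):
    print(nm,np.array(C(proj(f,w(p,P)))).T.round(0).tolist())
E
```

```text
stand [6.07770e+02 3.24891e+02 3.21000e-01]
[[0.5, -0.7], [0.5, 0.3], [0.5, 1.0], [-0.1, -0.4]]
[[-0.0, -0.5], [-0.1, -1.6], [-0.9, -0.4], [-0.0, -1.3]]
base [[49.0, 417.0], [166.0, 335.0]]
mouthaxis [[79.0, 147.0], [56.0, 160.0], [101.0, 133.0]]
pb [[187.0, 401.0]]
base [[97.0, 486.0], [52.0, 329.0]]
mouthaxis [[99.0, 443.0], [108.0, 475.0], [90.0, 412.0]]
pb [[156.0, 380.0]]
```

```bash
cat >> h.py <<'E'
def mat(q):
    q=np.array(q);return R.from_quat(q[[1,2,3,0]])
def plan(st,goal,yaw,n=None):
    """goal TCP mm, yaw = wanted world angle of tool y (mod pi ok'd by caller); prints per row increments"""
    r=mat(st["eef_rot"]);M=r.as_matrix();y=M[:,1];cy=np.arctan2(y[1],y[0])
    # target R: x down, y at yaw
    Y=np.array([np.cos(yaw),np.sin(yaw),0]);X=np.array([0,0,-1.]);G=R.from_matrix(np.c_[X,Y,np.cross(X,Y)])
    rv=(r.inv()*G).as_rotvec();d=np.array(goal)-st["position"]
    L=np.linalg.norm(d);a=np.degrees(np.linalg.norm(rv))
    if n is None:n=int(np.ceil(max(L/38,a/6.5,1)))
    rows=[];c=r;st_=R.from_rotvec(rv/n)
    for k in range(n):
        rows.append((c.inv().apply(d/n)/1000).round(4).tolist()+(np.degrees(rv/n)/5).round(3).tolist());c=c*st_
    print("yaw now %.3f dist %.0f ang %.1f n %d"%(cy,L,a,n),"J",np.round(st["joint_pos"],2),"pos",st["position"].round(1))
    for q in rows:print(q)
E
python3 - <<'E'
from h import *
from cell import *
s=load("side0");t=load("top0")
T1=lambda X,Y:(X/4+144.6,Y/4+129.6)
print(ray(t,[T1(487,160),T1(622,155),T1(490,60)],240).round())
print(ray(s,[(603/5+219.6,235/5+139.6),(715/5+219.6,312/5+139.6)],175).round())
plan(state(),(577,3,330),.063)
E
```

```text
[[695.  67. 240.]
 [697. -14. 240.]
 [758.  66. 240.]]
[[741.  97. 175.]
 [726.  -6. 175.]]
yaw now 1.172 dist 690 ang 63.5 n 19 J [ 1.09  0.12  1.65 -0.    1.37 -0.08] pos [252.2 598.5 203.8]
[-0.0066, -0.0223, 0.0279, 0.669, 0.001, 0.001]
[-0.0066, -0.0206, 0.0292, 0.669, 0.001, 0.001]
[-0.0066, -0.0188, 0.0303, 0.669, 0.001, 0.001]
[-0.0066, -0.017, 0.0314, 0.669, 0.001, 0.001]
[-0.0066, -0.0152, 0.0323, 0.669, 0.001, 0.001]
[-0.0066, -0.0133, 0.0331, 0.669, 0.001, 0.001]
[-0.0066, -0.0113, 0.0339, 0.669, 0.001, 0.001]
[-0.0066, -0.0093, 0.0345, 0.669, 0.001, 0.001]
[-0.0066, -0.0073, 0.0349, 0.669, 0.001, 0.001]
[-0.0066, -0.0052, 0.0353, 0.669, 0.001, 0.001]
[-0.0066, -0.0032, 0.0356, 0.669, 0.001, 0.001]
[-0.0066, -0.0011, 0.0357, 0.669, 0.001, 0.001]
[-0.0066, 0.001, 0.0357, 0.669, 0.001, 0.001]
[-0.0066, 0.0031, 0.0356, 0.669, 0.001, 0.001]
[-0.0066, 0.0051, 0.0353, 0.669, 0.001, 0.001]
[-0.0066, 0.0072, 0.035, 0.669, 0.001, 0.001]
[-0.0066, 0.0092, 0.0345, 0.669, 0.001, 0.001]
[-0.0066, 0.0112, 0.0339, 0.669, 0.001, 0.001]
[-0.0066, 0.0132, 0.0332, 0.669, 0.001, 0.001]
```

Request:
play_rows:
  series:
    - [-0.02, -0.022, 0.028, 0.67, 0, 0, 1]
    - [-0.02, -0.0206, 0.029, 0.67, 0, 0, 1]
    - [-0.02, -0.019, 0.03, 0.67, 0, 0, 1]
    - [-0.02, -0.017, 0.0314, 0.67, 0, 0, 1]
    - [-0.02, -0.015, 0.032, 0.67, 0, 0, 1]
    - [-0.02, -0.0133, 0.033, 0.67, 0, 0, 1]
    - [-0.006, -0.0113, 0.034, 0.67, 0, 0, 1]
    - [0, -0.0093, 0.0345, 0.67, 0, 0, 1]
    - [0, -0.0073, 0.035, 0.67, 0, 0, 1]
    - [0, -0.005, 0.035, 0.67, 0, 0, 1]
  squeeze: 80

```text
t: 0.93
position: [423.2, 284.7, 330.9]
eef_rot: [0.623, 0.335, 0.623, -0.335]
ft_force: [0.3, 0.6, -0.2]
finger_gap: 1.001
```

Request:
play_rows:
  series:
    - [0, -0.003, 0.0356, 0.67, 0, 0, 1]
    - [0, -0.001, 0.0357, 0.67, 0, 0, 1]
    - [0, 0.001, 0.0357, 0.67, 0, 0, 1]
    - [0, 0.003, 0.0356, 0.67, 0, 0, 1]
    - [0, 0.005, 0.0353, 0.67, 0, 0, 1]
    - [0, 0.007, 0.035, 0.67, 0, 0, 1]
    - [0, 0.009, 0.0345, 0.67, 0, 0, 1]
    - [0, 0.011, 0.034, 0.67, 0, 0, 1]
    - [0, 0.013, 0.033, 0.67, 0, 0, 1]
    - [0, 0, 0, 0, 0, 0, 1]

```text
t: 1.77
position: [577.0, -0.9, 329.3]
eef_rot: [0.513, 0.485, 0.513, -0.487]
ft_force: [-1.3, 0.1, 0.2]
finger_gap: 0.998
```

```bash
python3 - <<'E'
from h import *
from cell import *
plan(state(),(577,3,127),.063,8)
print(state()["t"])
E
```

```text
yaw now 0.054 dist 202 ang 0.5 n 8 J [-0.09 -0.08  1.66 -0.    1.57 -0.15] pos [577.   -0.9 329.3]
[0.0253, 0.0001, -0.0005, -0.013, 0.003, 0.003]
[0.0253, 0.0001, -0.0005, -0.013, 0.003, 0.003]
[0.0253, 0.0001, -0.0005, -0.013, 0.003, 0.003]
[0.0253, 0.0001, -0.0005, -0.013, 0.003, 0.003]
[0.0253, 0.0001, -0.0005, -0.013, 0.003, 0.003]
[0.0253, 0.0001, -0.0005, -0.013, 0.003, 0.003]
[0.0253, 0.0, -0.0005, -0.013, 0.003, 0.003]
[0.0253, 0.0, -0.0005, -0.013, 0.003, 0.003]
1.7667
```

Request:
play_rows:
  series:
    - [0.03, 0, -0.001, -0.05, 0, 0, 1]
    - [0.03, 0, -0.001, -0.05, 0, 0, 1]
    - [0.03, 0, -0.001, 0, 0, 0, 1]
    - [0.03, 0, -0.001, 0, 0, 0, 1]
    - [0.03, 0, 0, 0, 0, 0, 1]
    - [0.025, 0, 0, 0, 0, 0, 1]
    - [0.018, 0, 0, 0, 0, 0, 1]
    - [0.009, 0, 0, 0, 0, 0, 1]
    - [0, 0, 0, 0, 0, 0, 1]
    - [0, 0, 0, 0, 0, 0, 1]

```text
t: 2.6
position: [575.3, 8.3, 129.2]
eef_rot: [0.517, 0.482, 0.517, -0.482]
ft_force: [0.5, 0.3, 0.5]
finger_gap: 1.0
```

```bash
python3 - <<'E'
from h import *
from cell import *
plan(state(),(577,3,127),.063,1)
s=grab_frame("side");crop(s,(250,160,370,290),"pics/d1.png",5)
t=grab_frame("top");crop(t,(230,130,340,270),"pics/d2.png",4)
E
```

```text
yaw now 0.070 dist 6 ang 0.4 n 1 J [-0.08  0.02  1.89  0.    1.23 -0.15] pos [575.3   8.3 129.2]
[0.0022, 0.0013, 0.0054, 0.083, -0.001, 0.002]
```

View pics/d1.png

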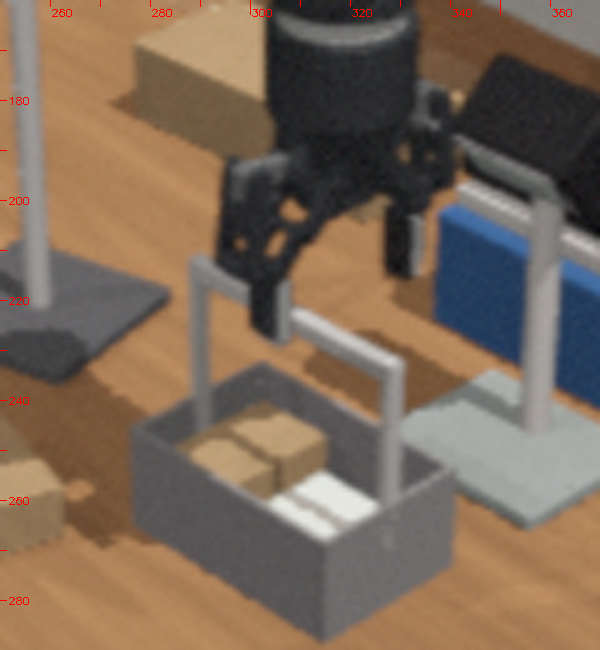

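The fingers straddle the bar: the near finger is at (303,222) and the far one at (330,210). I'll correct the offset by a few mm and close.

Request:
play_rows:
  series:
    - [0.002, 0.001, 0.0055, 0.05, 0, 0, 1]
    - [0, 0, 0, 0, 0, 0, 1]
    - [0, 0, 0, 0, 0, 0, -1]
    - [0, 0, 0, 0, 0, 0, -1]
    - [0, 0, 0, 0, 0, 0, -1]
    - [0, 0, 0, 0, 0, 0, -1]
    - [0, 0, 0, 0, 0, 0, -1]
    - [0, 0, 0, 0, 0, 0, -1]
    - [0, 0, 0, 0, 0, 0, -1]
    - [0, 0, 0, 0, 0, 0, -1]
  squeeze: 80

```text
t: 3.53
position: [576.7, 2.6, 126.9]
eef_rot: [0.516, 0.483, 0.516, -0.483]
ft_force: [0.8, -0.7, -0.5]
finger_gap: -0.002
```

Request:
play_rows:
  series:
    - [0, 0, 0, 0, 0, 0, -1]
    - [-0.005, 0, 0, 0, 0, 0, -1]
    - [-0.015, 0, 0, 0, 0, 0, -1]
    - [-0.02, 0, 0, 0, 0, 0, -1]
    - [-0.025, 0, 0, 0, 0, 0, -1]
    - [-0.025, 0, 0, 0, 0, 0, -1]
    - [-0.02, 0, 0, 0, 0, 0, -1]
    - [-0.02, 0, 0, 0, 0, 0, -1]
    - [-0.01, 0, 0, 0, 0, 0, -1]
    - [0, 0, 0, 0, 0, 0, -1]

```text
t: 4.37
position: [578.2, 2.5, 270.7]
eef_rot: [0.518, 0.485, 0.514, -0.482]
ft_force: [0.0, -0.5, -0.2]
finger_gap: 0.003
```

```bash
python3 - <<'E'
from h import *
from cell import *
import pickle
for n in("side","top"):
    f=grab_frame(n);pickle.dump(f,open(n+"1.pkl","wb"));f["color"]=f["color"]
s=load("side1");t=load("top1")
crop(s,(240,120,380,270),"pics/e1.png",5);crop(t,(220,130,340,280),"pics/e2.png",4)
st=state();print(st["finger_gap"],st["ft_force"],st["position"])
E
```

```text
0.001985980978309044 [-1.15461159 -0.5486819  -0.76110855] [576.54300753   2.59049785 266.50916182]
```

View pics/e1.png

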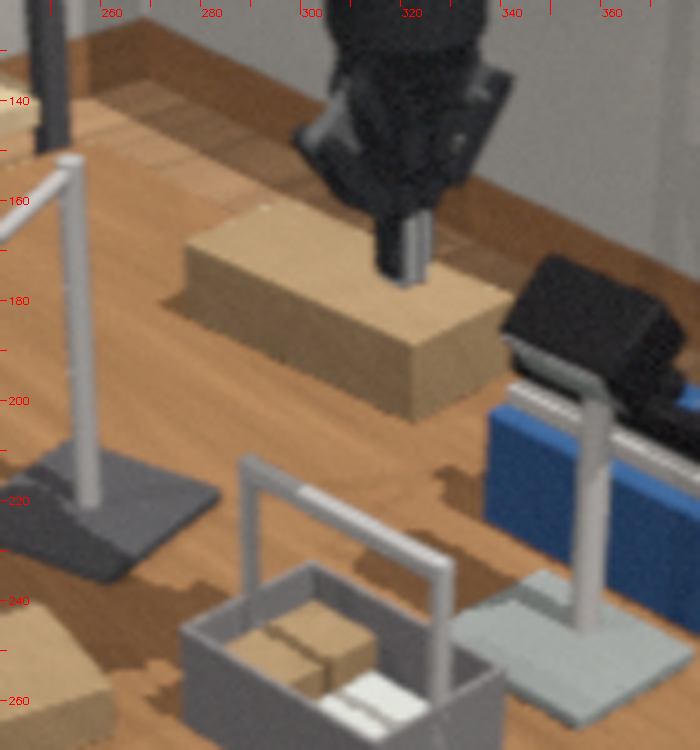

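View pics/e2.png

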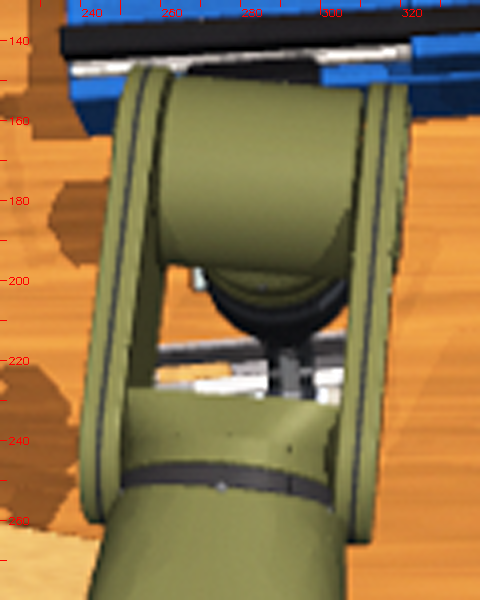

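```bash
python3 - <<'E'
from h import *
from cell import *
s=load("side1");t=load("top1")
print((proj(s,[(576.5,2.6,266.5)])-[239.6,119.6])*5,(proj(t,[(576.5,2.6,266.5)])-[219.6,129.6])*4)
print((proj(s,[(577,3,152),(577,3,140),(577.2,78.5+37,152)])-[239.6,119.6])*5)
print([k for k in ("side","top")],s["position"],s["rotation"])
t=grab_frame("top")
E
python3 fit.py
```

```text
[[396.17846629 336.85550935]] [[292.70709663 341.24027606]]
[[392.92657308 535.91417115]
 [392.57975121 555.79323813]
 [255.35638307 450.86768211]]
['side', 'top'] [-205.62804012 -876.75091329  881.38631508] [-0.44173398  0.82523161 -0.30624255  0.17343407]
tag [ 455.804 -334.471   -1.94 ]
[[0.5, -0.0], [0.6, -0.1], [0.4, 0.0], [-0.1, 0.1], [0.1, -0.7]]
[[-0.8, 0.1], [-0.1, -0.3], [-0.3, 0.6], [0.1, -0.2], [-0.2, -0.7]]
basket [5.74841e+02 4.07690e+01 6.30000e-02]
[[-0.2, -0.6], [0.9, -0.4], [0.8, -1.8], [-1.1, -0.3], [0.3, 0.0], [0.5, -0.1]]
[[-0.6, -0.2], [0.1, 0.9], [0.2, -0.9], [-0.2, -0.8], [-0.4, 0.3], [-0.6, 1.0], [0.1, 0.8], [-1.0, -0.4], [-0.3, 0.0]]
stand [6.07770e+02 3.24891e+02 3.21000e-01]
[[0.5, -0.7], [0.5, 0.3], [0.5, 1.0], [-0.1, -0.4]]
[[-0.0, -0.5], [-0.1, -1.6], [-0.9, -0.4], [-0.0, -1.3]]
reader [7.26564e+02 2.57530e+01 5.50000e-02]
[[0.5, -0.2], [0.7, 0.2], [0.1, -0.2]]
[[-0.5, -0.7], [0.1, -0.3], [-0.5, -0.3]]
```

```bash
python3 - <<'E'
from h import *
s=load("side0");t=load("top0")
print("base",proj(s,[(0,0,0)]),proj(t,[(0,0,0)]))
s=load("side1");t=load("top1")
for z in (250,266,285,300,320,350,400,450):
  print(z,((proj(s,[(576.5,2.6,z)])-[239.6,119.6])*5).round(),((proj(t,[(576.5,2.6,z)])-[219.6,129.6])*4).round())
crop(s,(220,40,380,200),"pics/e3.png",5)
crop(s,(0,0,639,479),"pics/e5.png",1)
crop(t,(260,170,320,240),"pics/e4.png",9)
E
```

```text
base [[112.31582252 380.60956272]] [[298.15111635 449.05261334]]
250 [[396. 367.]] [[294. 347.]]
266 [[396. 338.]] [[293. 341.]]
285 [[397. 303.]] [[291. 334.]]
300 [[397. 275.]] [[290. 328.]]
320 [[398. 237.]] [[289. 320.]]
350 [[399. 179.]] [[286. 307.]]
400 [[401.  79.]] [[282. 283.]]
450 [[402. -26.]] [[278. 257.]]
```

View pics/e3.png

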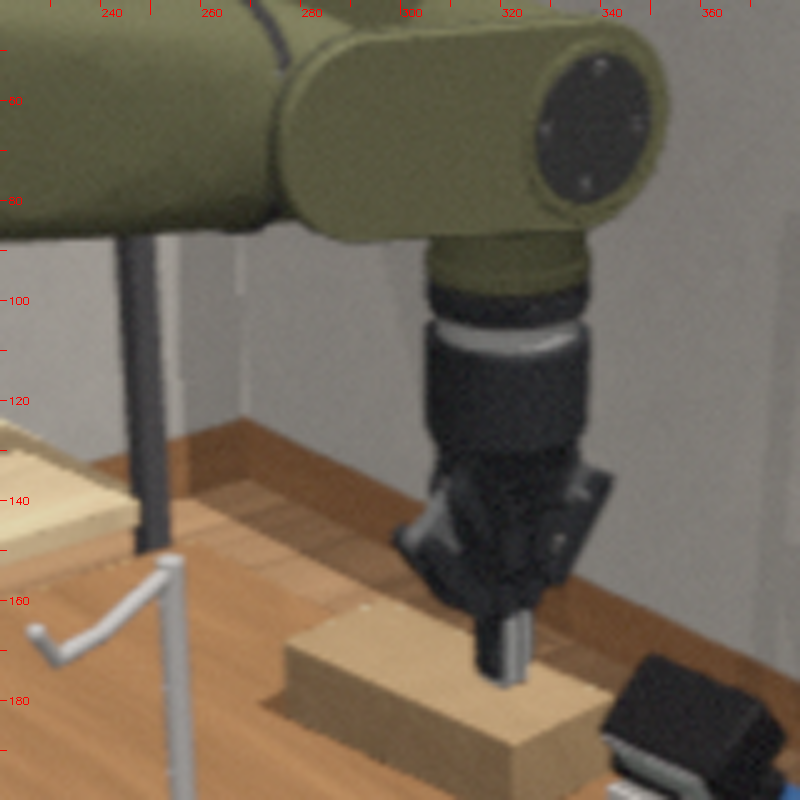

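View pics/e4.png

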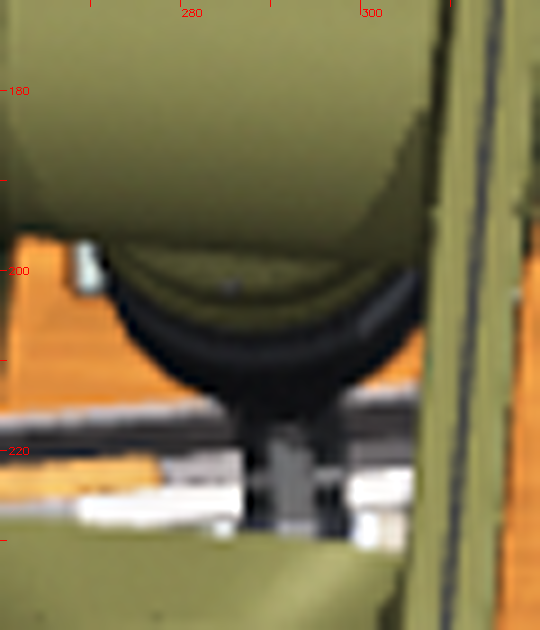

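View pics/e5.png

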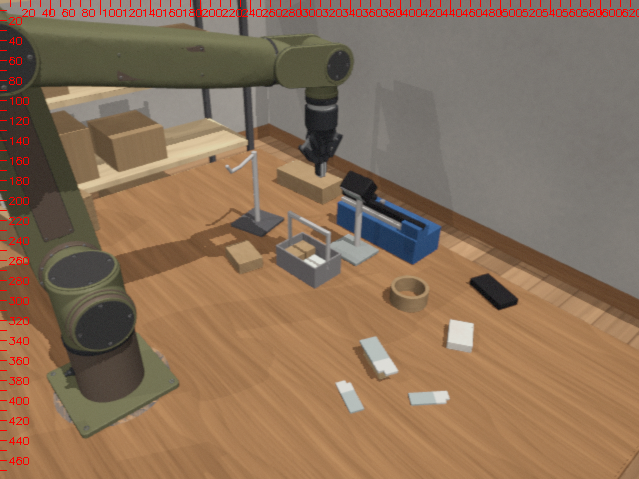

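```bash
python3 - <<'E'
from h import *
s=load("side0")
print(proj(s,[(252,598.5,204),(252,598.5,217),(252,598.5,240)]))
# near/far finger tip in d1
y=np.array([np.cos(.07),np.sin(.07),0])
for z in (129,142,155,170):
  for d in (-42,-57,42,57):
    print(z,d,((proj(s,[np.array([575.3,8.3,z])+d*y])-[249.6,159.6])*5).round())
crop(s,(60,80,130,180),"pics/f0.png",6)
E
```

```text
[[ 95.29927601 165.08389373]
 [ 94.33235383 160.90349631]
 [ 92.59946772 153.41152564]]
129 -42 [[274. 402.]]
129 -57 [[253. 413.]]
129 42 [[390. 341.]]
129 57 [[409. 331.]]
142 -42 [[274. 380.]]
142 -57 [[253. 391.]]
142 42 [[390. 320.]]
142 57 [[410. 310.]]
155 -42 [[274. 358.]]
155 -57 [[253. 369.]]
155 42 [[391. 299.]]
155 57 [[411. 288.]]
170 -42 [[275. 333.]]
170 -57 [[253. 344.]]
170 42 [[391. 274.]]
170 57 [[411. 264.]]
```

View pics/f0.png

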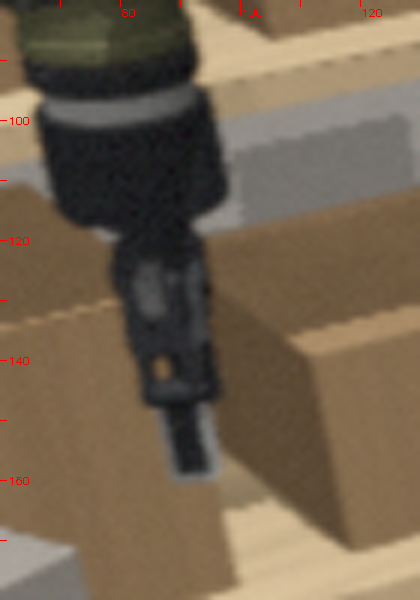

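```bash
python3 - <<'E'
from h import *
from cell import *
s=load("side0")
y=np.array([np.cos(1.172),np.sin(1.172),0])
for d in(-50,-42,42,50):
  for z in (217,230,240,250): print(d,z,proj(s,[np.array([252,598.5,z])+d*y]).round(1))
print(trace("side","tape")[0]["box"])
E
```

```text
-50 217 [[ 94.1 168.3]]
-50 230 [[ 93.1 164. ]]
-50 240 [[ 92.3 160.7]]
-50 250 [[ 91.5 157.3]]
-42 217 [[ 94.1 167.1]]
-42 230 [[ 93.1 162.8]]
-42 240 [[ 92.4 159.5]]
-42 250 [[ 91.6 156.1]]
42 217 [[ 94.5 155. ]]
42 230 [[ 93.6 150.8]]
42 240 [[ 92.8 147.6]]
42 250 [[ 92.1 144.4]]
50 217 [[ 94.6 153.9]]
50 230 [[ 93.6 149.7]]
50 240 [[ 92.9 146.5]]
50 250 [[ 92.1 143.3]]
[389.5, 274.0, 429.5, 312.0]
```

The jaws closed just above the bar. In both the start image and the later ones, the real fingertips sit about 25 mm higher (shorter along the tool) than the reported TCP, while x and y agree. I'll regrasp about 26 mm lower.

Request:
play_rows:
  series:
    - [0, 0, 0, 0, 0, 0, 1]
    - [0, 0, 0, 0, 0, 0, 1]
    - [0, 0, 0, 0, 0, 0, 1]
    - [0, 0, 0, 0, 0, 0, 1]
    - [0, 0, 0, 0, 0, 0, 1]
    - [0, 0, 0, 0, 0, 0, 1]
    - [0.03, 0, 0, 0, 0, 0, 1]
    - [0.03, 0, 0, 0, 0, 0, 1]
    - [0.03, 0, 0, 0, 0, 0, 1]
    - [0.02, 0, 0, 0, 0, 0, 1]

```text
t: 5.4
position: [575.3, 2.7, 153.8]
eef_rot: [0.515, 0.483, 0.517, -0.484]
ft_force: [0.1, -0.6, -1.4]
finger_gap: 1.001
```

Request:
play_rows:
  series:
    - [0.025, 0, 0, 0, 0, 0, 1]
    - [0.018, 0, 0, 0, 0, 0, 1]
    - [0.01, 0, 0, 0, 0, 0, 1]
    - [0.004, 0, 0, 0, 0, 0, 1]
    - [0, 0, 0, 0, 0, 0, 1]
    - [0, 0, 0, 0, 0, 0, 1]
    - [0, 0, 0, 0, 0, 0, 1]

```text
t: 5.98
position: [578.0, 2.5, 101.8]
eef_rot: [0.517, 0.484, 0.515, -0.483]
ft_force: [-0.1, 0.4, -0.1]
finger_gap: 1.003
```

```bash
python3 - <<'E'
from h import *
from cell import *
s=grab_frame("side");crop(s,(250,160,370,290),"pics/g1.png",5)
st=state();print(st["finger_gap"],st["ft_force"],st["position"])
E
```

```text
0.9979626268837049 [-0.20407092 -0.42034234  0.26683278] [577.93486793   2.4778466  101.7977753 ]
```

View pics/g1.png

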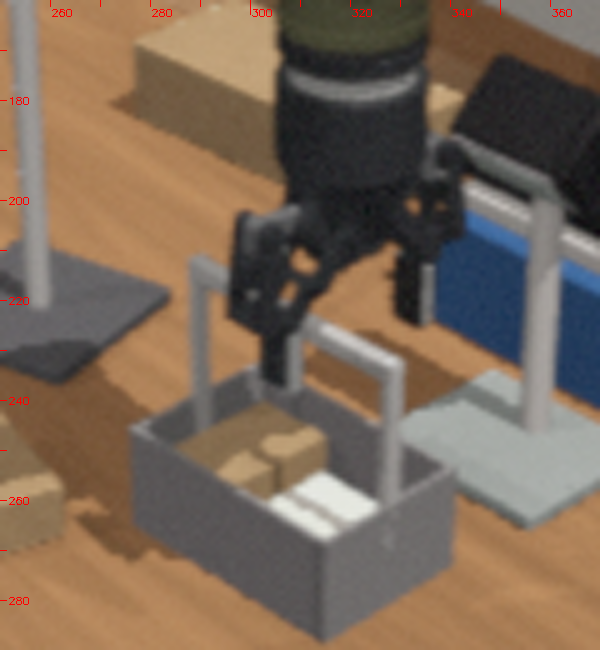

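The fingers now reach below the bar, with the near tip at (305,237), and sit about 35 mm off the bar's middle. I'll close and lift.

Request:
play_rows:
  series:
    - [0, 0, 0, 0, 0, 0, -1]
    - [0, 0, 0, 0, 0, 0, -1]
    - [0, 0, 0, 0, 0, 0, -1]
    - [0, 0, 0, 0, 0, 0, -1]
    - [0, 0, 0, 0, 0, 0, -1]
    - [0, 0, 0, 0, 0, 0, -1]
    - [0, 0, 0, 0, 0, 0, -1]
    - [0, 0, 0, 0, 0, 0, -1]
    - [0, 0, 0, 0, 0, 0, -1]
  squeeze: 90

```text
t: 6.78
position: [577.0, 2.3, 100.1]
eef_rot: [0.516, 0.483, 0.516, -0.483]
ft_force: [1.7, -1.2, 0.4]
finger_gap: 0.098
```

Request:
play_rows:
  series:
    - [-0.005, 0, 0, 0, 0, 0, -1]
    - [-0.012, 0, 0, 0, 0, 0, -1]
    - [-0.02, 0, 0, 0, 0, 0, -1]
    - [-0.025, 0, 0, 0, 0, 0, -1]
    - [-0.025, 0, 0, 0, 0, 0, -1]
    - [-0.025, 0, 0, 0, 0, 0, -1]
    - [-0.02, 0, 0, 0, 0, 0, -1]
    - [-0.01, 0, 0, 0, 0, 0, -1]
    - [0, 0, 0, 0, 0, 0, -1]
    - [0, 0, 0, 0, 0, 0, -1]

```text
t: 7.62
position: [576.5, 2.6, 241.8]
eef_rot: [0.516, 0.483, 0.516, -0.483]
ft_force: [-0.7, 0.1, -4.2]
finger_gap: 0.099
```

```bash
python3 - <<'E'
from h import *
from cell import *
s=grab_frame("side");crop(s,(220,110,380,270),"pics/i1.png",5)
st=state();print(st["finger_gap"],st["ft_force"],st["position"])
pickle.dump(s,open("side2.pkl","wb"))
E
```

```text
0.09782634648228714 [ 1.85708414e-03 -2.08819426e-01 -3.91536790e+00] [575.82562368   2.68074521 240.36839581]
```

View pics/i1.png

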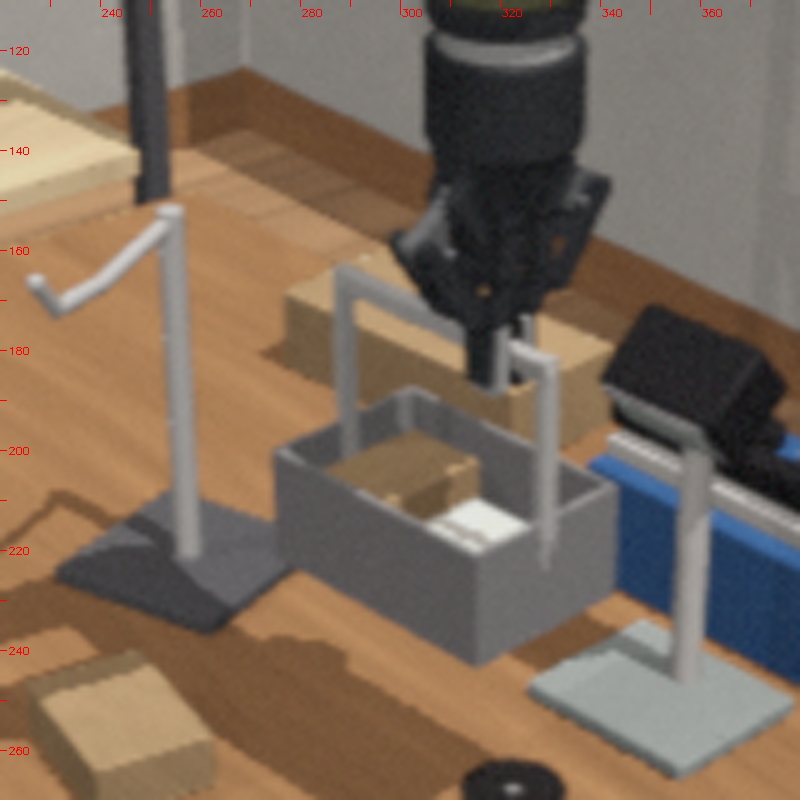

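The basket is held: the gap is 0.098 and the load reads about 3 to 4 N. The target is now visible at px (322,268). The bar has to enter over the hook tip along the stand's +x, so I'll go round to a pre-approach point first.

```bash
python3 - <<'E'
from h import *
from cell import *
s=load("side2")
C=lambda P:((proj(s,P)-[219.6,109.6])*5).round()
print("target",C([(606.8,19,0)]), ray(s,[(322,267.6)],0))
c,q=np.cos(.063),np.sin(.063)
for bz in(285,):
  b=np.array([574.8,40.8,bz])
  print("bar ends",C([b+[-q*75,c*75,6],b-[-q*75,c*75,-6]]), "rim",C([b+[-50*c-q*75,-50*q+c*75,-81],b+[-50*c+q*75,-50*q-c*75,-81],b+[50*c+q*75,50*q-c*75,-81]]))
plan(state(),(462,113.4,222),.321,9)
E
```

```text
target [[510. 790.]] [[607.64785429  18.67122482   0.        ]]
bar ends [[341. 267.]
 [553. 367.]] rim [[271. 451.]
 [475. 561.]
 [617. 490.]]
yaw now 0.065 dist 160 ang 14.6 n 9 J [-0.09 -0.06  1.78 -0.    1.42 -0.15] pos [575.8   2.7 240.4]
[0.0021, -0.0118, -0.0131, -0.325, -0.001, 0.003]
[0.0021, -0.0114, -0.0134, -0.325, -0.001, 0.003]
[0.0021, -0.011, -0.0138, -0.325, -0.001, 0.003]
[0.0021, -0.0107, -0.0141, -0.325, -0.001, 0.003]
[0.0021, -0.0103, -0.0144, -0.325, -0.001, 0.003]
[0.0021, -0.0098, -0.0146, -0.325, -0.001, 0.003]
[0.0021, -0.0094, -0.0149, -0.325, -0.001, 0.003]
[0.002, -0.009, -0.0152, -0.325, -0.001, 0.003]
[0.002, -0.0086, -0.0154, -0.325, -0.001, 0.003]
```

Request:
play_rows:
  series:
    - [0.001, -0.012, -0.013, -0.325, 0, 0, -1]
    - [0.002, -0.0115, -0.0134, -0.325, 0, 0, -1]
    - [0.002, -0.011, -0.0138, -0.325, 0, 0, -1]
    - [0.002, -0.0107, -0.014, -0.325, 0, 0, -1]
    - [0.002, -0.0103, -0.0144, -0.325, 0, 0, -1]
    - [0.002, -0.01, -0.0146, -0.325, 0, 0, -1]
    - [0.002, -0.0094, -0.015, -0.325, 0, 0, -1]
    - [0.002, -0.009, -0.0152, -0.325, 0, 0, -1]
    - [0.002, -0.0086, -0.0154, -0.325, 0, 0, -1]
    - [0, 0, 0, 0, 0, 0, -1]

```text
t: 8.5
position: [459.0, 114.7, 221.7]
eef_rot: [0.572, 0.412, 0.576, -0.414]
ft_force: [0.7, 0.3, -4.2]
finger_gap: 0.098
```

```bash
python3 - <<'E'
from h import *
from cell import *
plan(state(),(458.4,234.7,222),.321,6)
E
```

```text
yaw now 0.324 dist 120 ang 0.4 n 6 J [ 0.13 -0.29  2.01  0.    1.43 -0.19] pos [459.  114.7 221.7]
[-0.0, 0.0063, -0.019, 0.005, -0.005, 0.011]
[-0.0, 0.0063, -0.019, 0.005, -0.005, 0.011]
[-0.0, 0.0063, -0.019, 0.005, -0.005, 0.011]
[-0.0, 0.0062, -0.019, 0.005, -0.005, 0.011]
[-0.0, 0.0062, -0.019, 0.005, -0.005, 0.011]
[-0.0, 0.0062, -0.019, 0.005, -0.005, 0.011]
```

Request:
play_rows:
  series:
    - [0, 0.004, -0.012, 0, 0, 0, -1]
    - [0, 0.0063, -0.019, 0, 0, 0, -1]
    - [0, 0.0063, -0.019, 0, 0, 0, -1]
    - [0, 0.0063, -0.019, 0, 0, 0, -1]
    - [0, 0.006, -0.019, 0, 0, 0, -1]
    - [0, 0.005, -0.016, 0, 0, 0, -1]
    - [0, 0.003, -0.01, 0, 0, 0, -1]
    - [0, 0, 0, 0, 0, 0, -1]
    - [0, 0, 0, 0, 0, 0, -1]

```text
t: 9.25
position: [461.1, 232.5, 223.7]
eef_rot: [0.573, 0.413, 0.574, -0.414]
ft_force: [0.0, -0.3, -3.0]
finger_gap: 0.097
```

```bash
python3 - <<'E'
from h import *
from cell import *
plan(state(),(539,261.5,222),.321,5)
for n in("side","top"):pickle.dump(grab_frame(n),open(n+"3.pkl","wb"))
crop(load("side3"),(170,80,320,240),"pics/j1.png",5)
crop(load("top3"),(130,180,270,320),"pics/j2.png",5)
E
```

```text
yaw now 0.321 dist 83 ang 0.1 n 5 J [ 0.36 -0.19  1.92 -0.    1.41  0.04] pos [461.1 232.5 223.7]
[0.0003, 0.0166, -0.0006, 0.001, 0.002, 0.006]
[0.0003, 0.0166, -0.0006, 0.001, 0.002, 0.006]
[0.0003, 0.0166, -0.0006, 0.001, 0.002, 0.006]
[0.0003, 0.0166, -0.0006, 0.001, 0.002, 0.006]
[0.0003, 0.0166, -0.0006, 0.001, 0.002, 0.006]
```

View pics/j1.png

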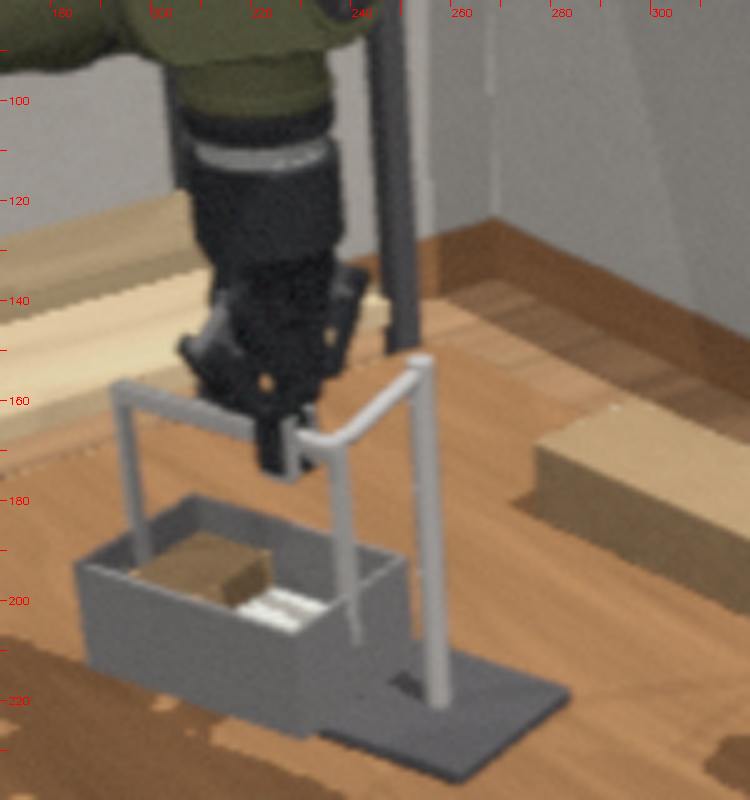

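View pics/j2.png

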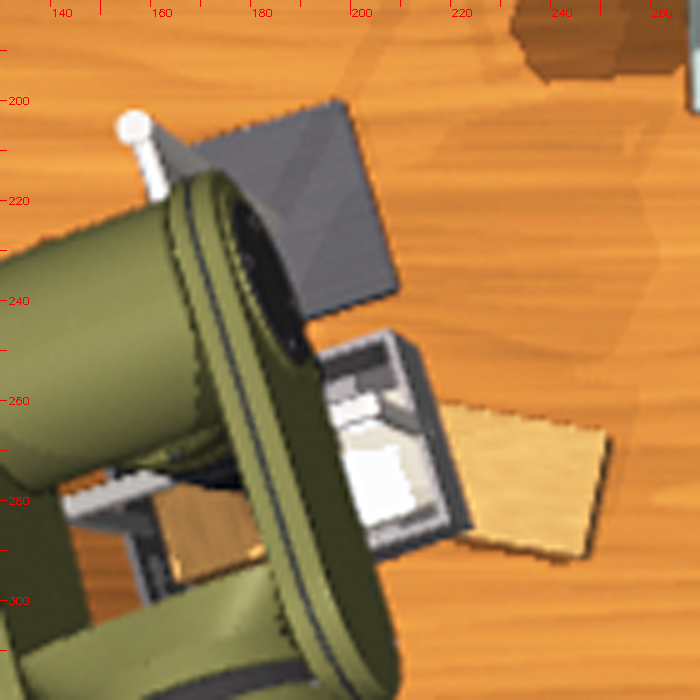

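```bash
python3 - <<'E'
from h import *
s=load("side3");t=load("top3")
c,q=np.cos(.321),np.sin(.321)
b=np.array([449.2,269.1,268.7])
e=[b+[-q*75,c*75,6],b-[-q*75,c*75,-6]]
print(((proj(s,e)-[169.6,79.6])*5).round(),((proj(t,e)-[129.6,179.6])*5).round())
print("tip",((proj(s,[(607.8-118*c,324.9-118*q,245)])-[169.6,79.6])*5).round())
E
```

```text
[[115. 379.]
 [341. 445.]] [[ 52. 512.]
 [379. 402.]]
tip [[286. 427.]]
```

Projected and observed bar ends agree to about 1 px. I'll advance over the tip and then lower.

Request:
play_rows:
  series:
    - [0, 0.008, 0, 0, 0, 0, -1]
    - [0, 0.014, -0.001, 0, 0, 0, -1]
    - [0, 0.014, -0.001, 0, 0, 0, -1]
    - [0, 0.014, -0.001, 0, 0, 0, -1]
    - [0, 0.014, 0, 0, 0, 0, -1]
    - [0, 0.012, 0, 0, 0, 0, -1]
    - [0, 0.007, 0, 0, 0, 0, -1]
    - [0, 0, 0, 0, 0, 0, -1]
    - [0, 0, 0, 0, 0, 0, -1]

```text
t: 10.1
position: [539.5, 261.5, 224.7]
eef_rot: [0.573, 0.414, 0.573, -0.414]
ft_force: [0.7, -0.2, -3.2]
finger_gap: 0.097
```

```bash
python3 - <<'E'
from h import *
from cell import *
plan(state(),(539,261.5,186),.321,6);print(state()["ft_force"])
for n in("side","top"):pickle.dump(grab_frame(n),open(n+"4.pkl","wb"))
crop(load("side4"),(170,80,320,240),"pics/k1.png",5)
crop(load("top4"),(130,180,270,320),"pics/k2.png",5)
E
```

```text
yaw now 0.320 dist 39 ang 0.1 n 6 J [ 0.36  0.    1.74 -0.    1.4   0.04] pos [539.5 261.5 224.7]
[0.0064, -0.0001, -0.0, -0.002, 0.0, 0.002]
[0.0064, -0.0001, -0.0, -0.002, 0.0, 0.002]
[0.0064, -0.0001, -0.0, -0.002, 0.0, 0.002]
[0.0064, -0.0001, -0.0, -0.002, 0.0, 0.002]
[0.0064, -0.0001, -0.0, -0.002, 0.0, 0.002]
[0.0064, -0.0001, -0.0, -0.002, 0.0, 0.002]
[ 0.74206317 -0.15780472 -3.19066608]
```

View pics/k1.png

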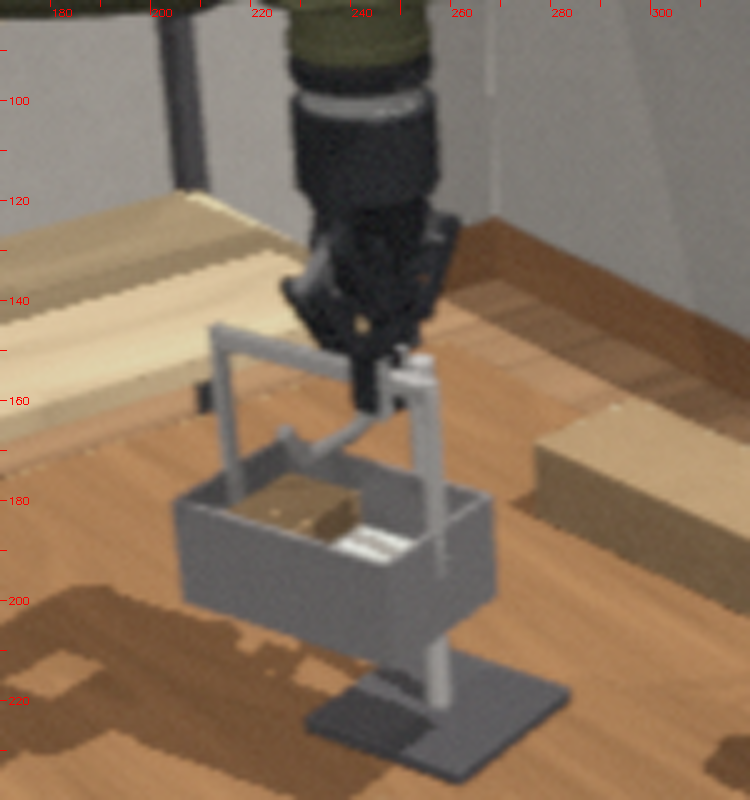

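View pics/k2.png

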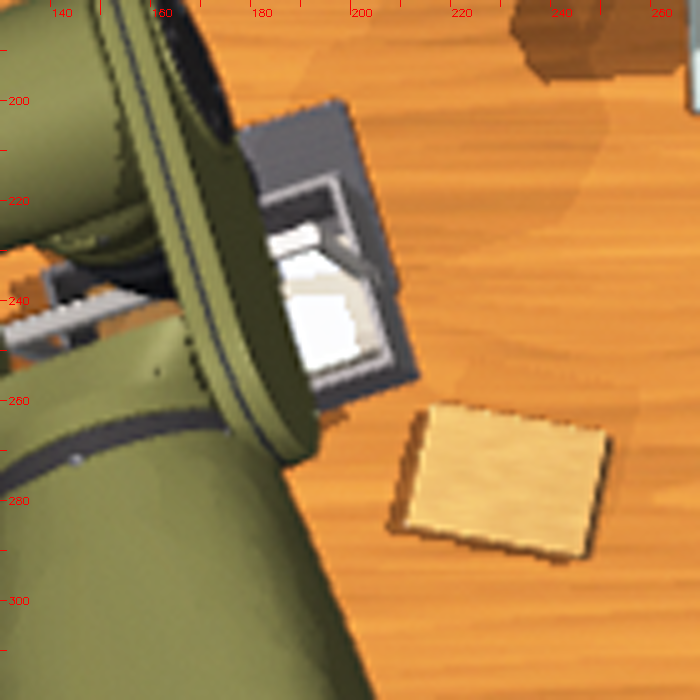

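The hook tip at px (227,167) is inside the loop with the bar above it. I'll lower in small steps and watch the force.

Request:
play_rows:
  series:
    - [0.006, 0, 0, 0, 0, 0, -1]
    - [0.008, 0, 0, 0, 0, 0, -1]
    - [0.007, 0, 0, 0, 0, 0, -1]
    - [0.006, 0, 0, 0, 0, 0, -1]
    - [0.004, 0, 0, 0, 0, 0, -1]
    - [0.002, 0, 0, 0, 0, 0, -1]
    - [0, 0, 0, 0, 0, 0, -1]
    - [0, 0, 0, 0, 0, 0, -1]

```text
t: 10.87
position: [539.4, 262.0, 191.9]
eef_rot: [0.573, 0.414, 0.573, -0.414]
ft_force: [-0.2, -0.2, -1.5]
finger_gap: 0.096
```

Request:
play_rows:
  series:
    - [0.002, 0, 0, 0, 0, 0, -1]
    - [0.001, 0, 0, 0, 0, 0, -1]
    - [0, 0, 0, 0, 0, 0, -1]
    - [0, 0, 0, 0, 0, 0, -1]

```text
t: 11.2
position: [539.4, 262.0, 189.0]
eef_rot: [0.573, 0.414, 0.573, -0.414]
ft_force: [-0.6, 0.1, -2.9]
finger_gap: 0.095
```

Request:
play_rows:
  series:
    - [0.002, 0, 0, 0, 0, 0, -1]
    - [0.001, 0, 0, 0, 0, 0, -1]
    - [0, 0, 0, 0, 0, 0, -1]
    - [0, 0, 0, 0, 0, 0, -1]

```text
t: 11.53
position: [539.2, 262.0, 185.7]
eef_rot: [0.573, 0.414, 0.573, -0.414]
ft_force: [0.6, -0.4, -3.9]
finger_gap: 0.093
```

```bash
python3 - <<'E'
from h import *
from cell import *
st=state();print(st["ft_force"],st["position"])
pickle.dump(grab_frame("side"),open("side5.pkl","wb"))
crop(load("side5"),(190,120,300,240),"pics/l1.png",6)
E
```

```text
[ 0.5992266  -0.43960394 -3.94139123] [539.21868104 261.97447732 185.71571644]
```

View pics/l1.png

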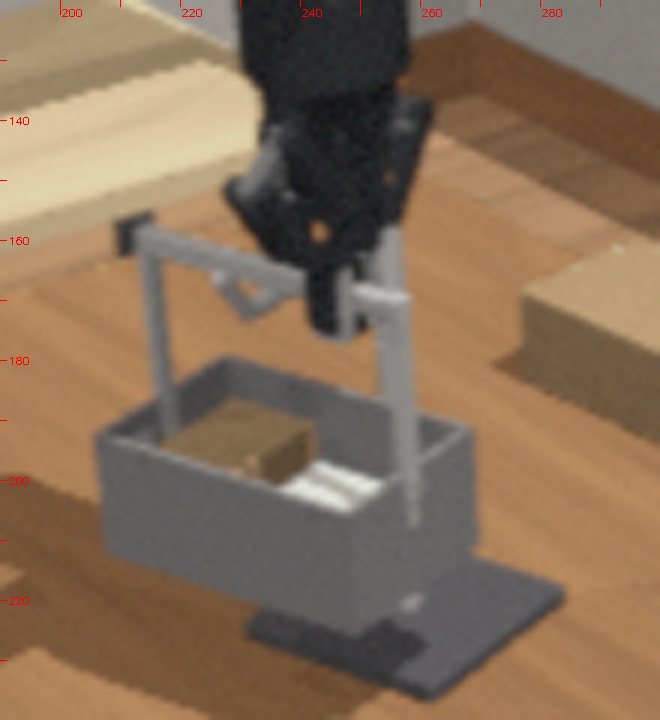

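```bash
python3 - <<'E'
from h import *
s=load("side5")
c,q=np.cos(.321),np.sin(.321)
for z in (240,232,226):
  b=np.array([539.2-11.9,262+36.6,z]);e=[b+[-q*75,c*75,6],b-[-q*75,c*75,-6],b]
  print(z,((proj(s,e)-[189.6,119.6])*6).round().tolist())
print("wire",[((proj(s,[(607.8-x*c,324.9-x*q,220)])-[189.6,119.6])*6).round().tolist() for x in(105,85,65)])
E
```

```text
240 [[140.0, 207.0], [402.0, 282.0], [269.0, 256.0]]
232 [[142.0, 223.0], [403.0, 298.0], [270.0, 272.0]]
226 [[143.0, 235.0], [403.0, 310.0], [271.0, 283.0]]
wire [[[246.0, 312.0]], [[273.0, 296.0]], [[299.0, 280.0]]]
```

Request:
play_rows:
  series:
    - [0.002, 0, 0, 0, 0, 0, -1]
    - [0.001, 0, 0, 0, 0, 0, -1]
    - [0, 0, 0, 0, 0, 0, -1]
    - [0, 0, 0, 0, 0, 0, -1]

```text
t: 11.92
position: [539.8, 262.1, 184.4]
eef_rot: [0.574, 0.414, 0.573, -0.413]
ft_force: [-1.2, -1.2, 3.1]
finger_gap: 0.094
```

Request:
play_rows:
  series:
    - [0.001, 0, 0, 0, 0, 0, -1]
    - [0.001, 0, 0, 0, 0, 0, -1]
    - [0, 0, 0, 0, 0, 0, -1]
    - [0, 0, 0, 0, 0, 0, -1]

```text
t: 12.25
position: [540.1, 262.2, 183.8]
eef_rot: [0.574, 0.414, 0.573, -0.413]
ft_force: [-4.4, -3.0, 10.7]
finger_gap: 0.096
```

Contact is made, with the force turning positive. I'll ease back 1 mm and open.

Request:
play_rows:
  series:
    - [-0.001, 0, 0, 0, 0, 0, -1]
    - [0, 0, 0, 0, 0, 0, -1]
    - [0, 0, 0, 0, 0, 0, -0.7]
    - [0, 0, 0, 0, 0, 0, -0.5]
    - [0, 0, 0, 0, 0, 0, -0.3]
    - [0, 0, 0, 0, 0, 0, 0]
    - [0, 0, 0, 0, 0, 0, 0.5]
    - [0, 0, 0, 0, 0, 0, 1]
    - [0, 0, 0, 0, 0, 0, 1]
    - [0, 0, 0, 0, 0, 0, 1]

```text
t: 13.08
position: [539.3, 262.0, 181.8]
eef_rot: [0.573, 0.414, 0.573, -0.414]
ft_force: [-0.3, -0.1, -0.2]
finger_gap: 1.0
```

Request:
play_rows:
  series:
    - [0, 0, 0, 0, 0, 0, 1]
    - [0, 0, 0, 0, 0, 0, 1]
    - [0, 0, 0, 0, 0, 0, 1]

```text
t: 13.33
position: [539.3, 262.0, 181.9]
eef_rot: [0.573, 0.414, 0.573, -0.414]
ft_force: [0.3, -0.3, 0.2]
finger_gap: 1.0
```

```bash
python3 - <<'E'
from h import *
from cell import *
st=state();print(st["ft_force"],st["position"],st["finger_gap"])
pickle.dump(grab_frame("side"),open("side6.pkl","wb"))
crop(load("side6"),(190,120,300,240),"pics/m1.png",6)
E
```

```text
[ 0.33779459 -0.34825615  0.20216985] [539.3336684  262.01957349 181.93118639] 0.9999107812688611
```

View pics/m1.png

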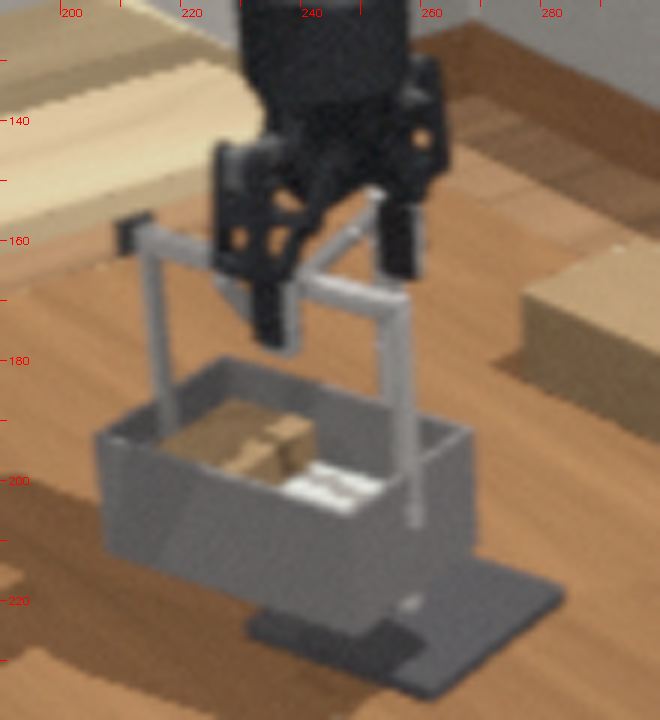

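The basket hangs level on the hook with the fingers open and clear. Going straight up.

Request:
play_rows:
  series:
    - [-0.01, 0, 0, 0, 0, 0, 1]
    - [-0.02, 0, 0, 0, 0, 0, 1]
    - [-0.025, 0, 0, 0, 0, 0, 1]
    - [-0.03, 0, 0, 0, 0, 0, 1]
    - [-0.03, 0, 0, 0, 0, 0, 1]
    - [-0.02, 0, 0, 0, 0, 0, 1]
    - [-0.01, 0, 0, 0, 0, 0, 1]

```text
t: 13.97
position: [540.5, 262.5, 332.4]
eef_rot: [0.575, 0.416, 0.572, -0.412]
ft_force: [0.4, 0.8, 0.4]
finger_gap: 1.002
```

```bash
python3 - <<'E'
from h import *
from cell import *
yaw=-1.94;tag=np.array([455.8,-334.5]);u=np.array([np.cos(yaw),np.sin(yaw)])
g=tag-25*u;print(g)
plan(state(),(g[0],g[1],200),yaw+np.pi/2)
crop(grab_frame("side"),(180,110,310,240),"pics/n1.png",5)
E
```

```text
[ 464.821822   -311.18462465]
yaw now 0.321 dist 594 ang 39.5 n 16 J [ 0.36 -0.04  1.61  0.    1.57  0.04] pos [540.5 262.5 332.4]
[0.0081, -0.0158, 0.0325, 0.494, -0.002, -0.005]
[0.0082, -0.0144, 0.0332, 0.494, -0.002, -0.005]
[0.0082, -0.013, 0.0338, 0.494, -0.002, -0.005]
[0.0082, -0.0115, 0.0343, 0.494, -0.002, -0.005]
[0.0082, -0.01, 0.0348, 0.494, -0.002, -0.005]
[0.0082, -0.0085, 0.0352, 0.494, -0.002, -0.005]
[0.0082, -0.007, 0.0355, 0.494, -0.002, -0.005]
[0.0082, -0.0054, 0.0358, 0.494, -0.002, -0.005]
[0.0082, -0.0039, 0.036, 0.494, -0.002, -0.005]
[0.0082, -0.0023, 0.0361, 0.494, -0.002, -0.005]
[0.0082, -0.0008, 0.0362, 0.494, -0.002, -0.005]
[0.0083, 0.0008, 0.0362, 0.494, -0.002, -0.005]
[0.0083, 0.0024, 0.0361, 0.494, -0.002, -0.005]
[0.0083, 0.0039, 0.036, 0.494, -0.002, -0.005]
[0.0083, 0.0055, 0.0357, 0.494, -0.002, -0.005]
[0.0083, 0.007, 0.0355, 0.494, -0.002, -0.005]
```

View pics/n1.png

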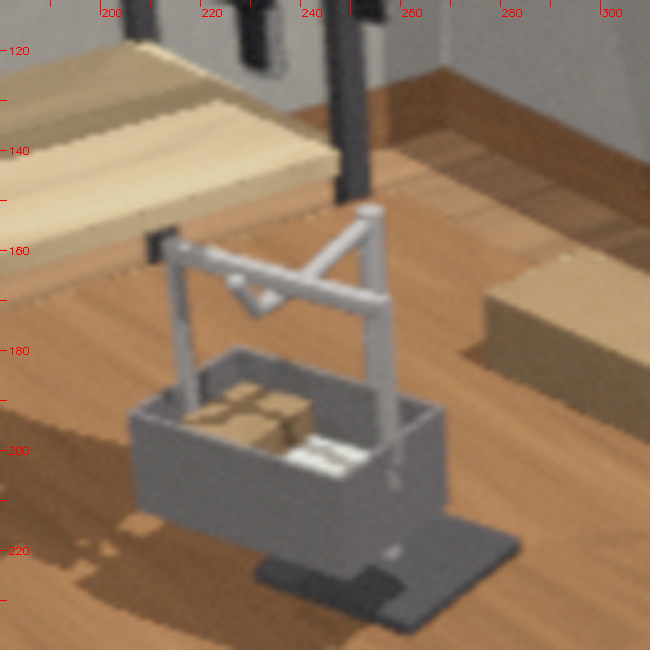

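The basket hangs free. Moving to above the tag.

Request:
play_rows:
  series:
    - [0, -0.0158, 0.0325, 0.49, 0, 0, 1]
    - [0, -0.0144, 0.033, 0.49, 0, 0, 1]
    - [0, -0.013, 0.034, 0.49, 0, 0, 1]
    - [0, -0.0115, 0.0343, 0.49, 0, 0, 1]
    - [0.005, -0.01, 0.0348, 0.49, 0, 0, 1]
    - [0.01, -0.0085, 0.035, 0.49, 0, 0, 1]
    - [0.01, -0.007, 0.0355, 0.49, 0, 0, 1]
    - [0.01, -0.0054, 0.036, 0.49, 0, 0, 1]
    - [0.01, -0.004, 0.036, 0.49, 0, 0, 1]
    - [0.01, -0.0023, 0.036, 0.49, 0, 0, 1]

```text
t: 14.85
position: [490.9, -98.2, 270.0]
eef_rot: [-0.471, -0.526, -0.473, 0.527]
ft_force: [0.4, -0.4, 0.3]
finger_gap: 1.001
```

Request:
play_rows:
  series:
    - [0.01, -0.001, 0.036, 0.49, 0, 0, 1]
    - [0.01, 0.001, 0.036, 0.49, 0, 0, 1]
    - [0.01, 0.0024, 0.036, 0.49, 0, 0, 1]
    - [0.01, 0.004, 0.036, 0.49, 0, 0, 1]
    - [0.01, 0.0055, 0.0357, 0.49, 0, 0, 1]
    - [0.01, 0.007, 0.0355, 0.49, 0, 0, 1]
    - [0, 0, 0, 0, 0, 0, 1]
    - [0, 0, 0, 0, 0, 0, 1]

```text
t: 15.52
position: [463.4, -312.3, 209.2]
eef_rot: [-0.399, -0.582, -0.402, 0.583]
ft_force: [-0.1, -0.6, -0.2]
finger_gap: 1.002
```

```bash
python3 - <<'E'
from h import *
from cell import *
plan(state(),(464.8,-311.2,100),-.369,5)
crop(grab_frame("side"),(300,230,460,390),"pics/o1.png",5)
crop(grab_frame("top"),(370,220,470,320),"pics/o2.png",5)
E
```

```text
yaw now -0.366 dist 109 ang 0.3 n 5 J [-0.69 -0.08  1.85  0.    1.38 -0.32] pos [ 463.4 -312.3  209.2]
[0.0218, 0.0003, -0.0003, 0.006, -0.004, 0.01]
[0.0218, 0.0003, -0.0003, 0.006, -0.004, 0.01]
[0.0218, 0.0002, -0.0003, 0.006, -0.004, 0.01]
[0.0218, 0.0002, -0.0003, 0.006, -0.004, 0.01]
[0.0218, 0.0002, -0.0003, 0.006, -0.004, 0.01]
```

View pics/o1.png

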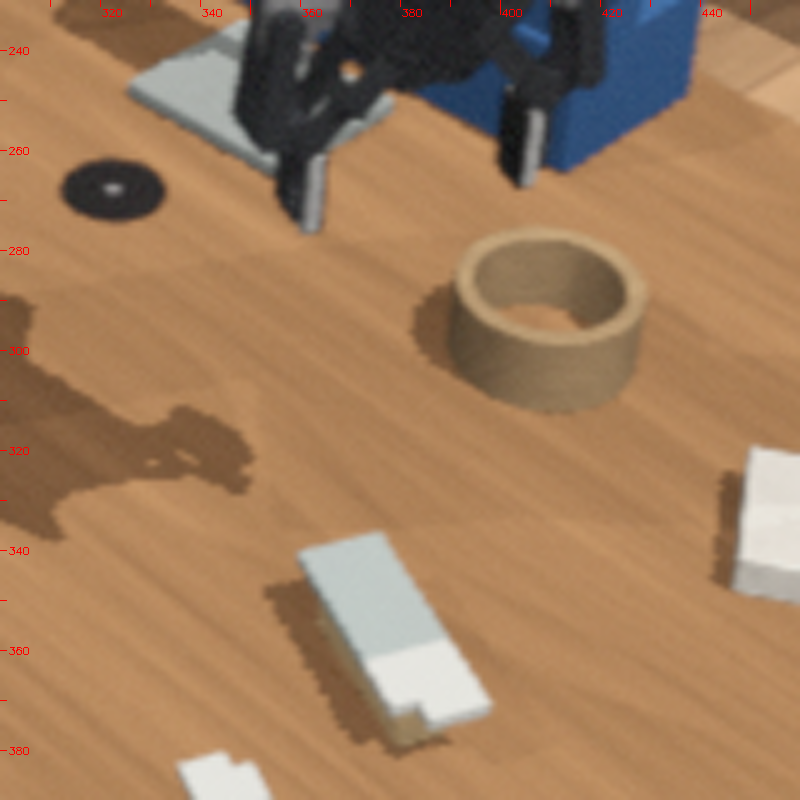

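View pics/o2.png

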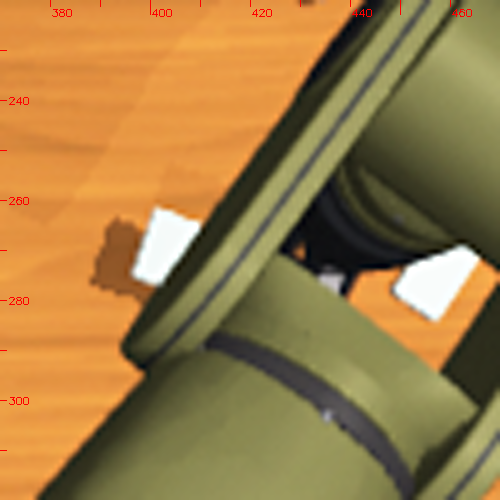

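Request:
play_rows:
  series:
    - [0.02, 0, 0, 0, 0, 0, 1]
    - [0.03, 0.001, -0.001, 0, 0, 0, 1]
    - [0.03, 0, 0, 0.03, 0, 0, 1]
    - [0.03, 0, 0, 0, 0, 0, 1]
    - [0.03, 0, 0, 0, 0, 0, 1]
    - [0.02, 0, 0, 0, 0, 0, 1]
    - [0.01, 0, 0, 0, 0, 0, 1]
    - [0, 0, 0, 0, 0, 0, 1]
    - [0, 0, 0, 0, 0, 0, 1]

```text
t: 16.37
position: [466.9, -310.6, 42.7]
eef_rot: [0.401, 0.582, 0.401, -0.582]
ft_force: [-0.6, 0.2, 0.8]
finger_gap: 0.996
```

```bash
python3 - <<'E'
from h import *
from cell import *
st=state();plan(st,(464.8,-311.2,-16),-.369,1)
s=grab_frame("side");crop(s,(310,270,450,400),"pics/p1.png",5)
p=st["position"];y=mat(st["eef_rot"]).as_matrix()[:,1]
for dz in(13,33,39,45):
  print(dz,[((proj(s,[p+d*y+[0,0,dz]])-[309.6,269.6])*5).round().tolist() for d in(-42,42)])
crop(grab_frame("top"),(370,220,470,320),"pics/p2.png",5)
E
```

```text
yaw now -0.365 dist 59 ang 0.3 n 1 J [-0.68  0.09  1.98  0.    1.07 -0.32] pos [ 466.9 -310.6   42.7]
[0.0587, -0.0018, 0.0013, 0.05, 0.002, -0.009]
13 [[[234.0, 373.0]], [[409.0, 328.0]]]
33 [[[237.0, 339.0]], [[413.0, 294.0]]]
39 [[[238.0, 329.0]], [[415.0, 284.0]]]
45 [[[238.0, 318.0]], [[416.0, 274.0]]]
```

View pics/p1.png

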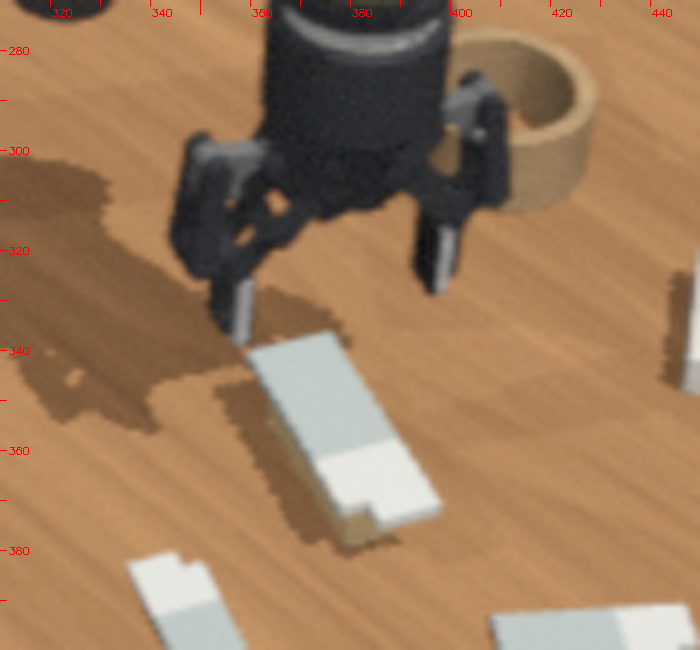

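View pics/p2.png

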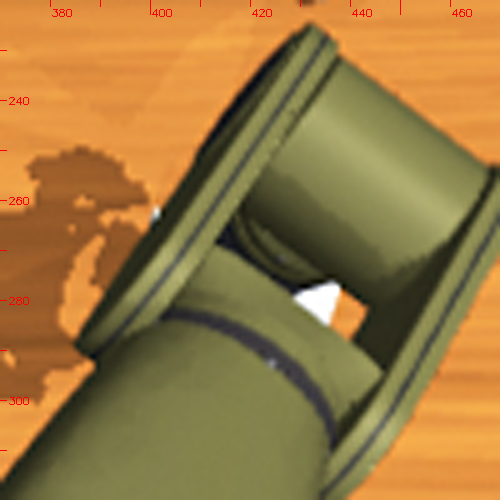

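The jaws straddle the clear part, with tips at about px (357,338) and (397,328). I'll lower to tip height and close.

Request:
play_rows:
  series:
    - [0.012, -0.003, 0.001, 0.05, 0, 0, 1]
    - [0.014, 0, 0, 0, 0, 0, 1]
    - [0.013, 0, 0, 0, 0, 0, 1]
    - [0.009, 0, 0, 0, 0, 0, 1]
    - [0.006, 0, 0, 0, 0, 0, 1]
    - [0.002, 0, 0, 0, 0, 0, 1]
    - [0, 0, 0, 0, 0, 0, 1]
    - [0, 0, 0, 0, 0, 0, 1]

```text
t: 17.13
position: [463.3, -311.2, -13.8]
eef_rot: [0.4, 0.584, 0.399, -0.583]
ft_force: [0.0, -0.9, 0.4]
finger_gap: 1.001
```

```bash
python3 - <<'E'
from h import *
from cell import *
st=state();print(st["position"],st["ft_force"])
s=grab_frame("side");crop(s,(310,270,450,400),"pics/q1.png",5)
E
```

```text
[ 463.32869083 -311.20916242  -13.79473353] [ 0.00886599 -0.90903366  0.42566206]
```

View pics/q1.png

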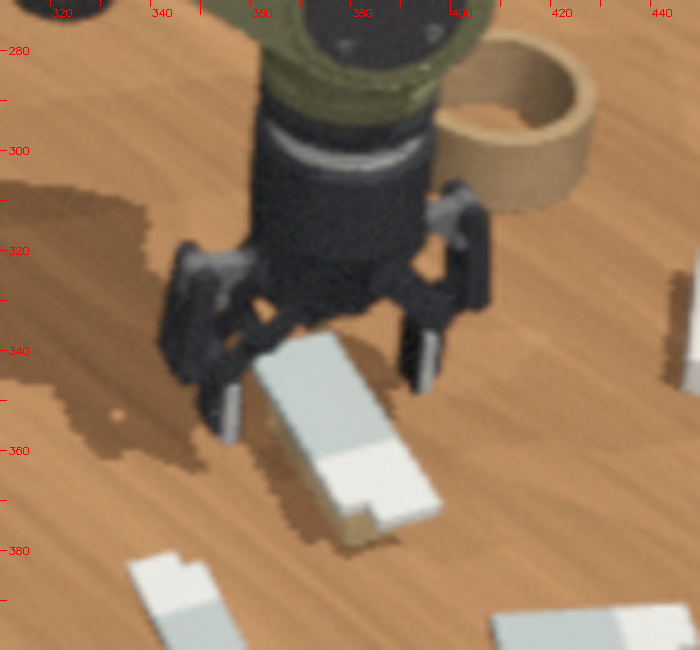

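Request:
play_rows:
  series:
    - [0, 0, 0, 0, 0, 0, -0.5]
    - [0, 0, 0, 0, 0, 0, -1]
    - [0, 0, 0, 0, 0, 0, -1]
    - [0, 0, 0, 0, 0, 0, -1]
    - [0, 0, 0, 0, 0, 0, -1]
    - [0, 0, 0, 0, 0, 0, -1]
    - [0, 0, 0, 0, 0, 0, -1]
    - [0, 0, 0, 0, 0, 0, -1]
  squeeze: 50

```text
t: 17.85
position: [463.4, -311.2, -13.5]
eef_rot: [0.4, 0.584, 0.399, -0.583]
ft_force: [-0.5, 0.6, 4.4]
finger_gap: 0.452
```

```bash
python3 - <<'E'
from h import *
from cell import *
st=state();print(st["position"],st["ft_force"],st["finger_gap"])
s=grab_frame("side");crop(s,(310,270,450,400),"pics/r1.png",5)
E
```

```text
[ 463.44406943 -311.21892989  -13.5219978 ] [-0.474994    0.55685009  4.41416954] 0.45155139460436855
```

View pics/r1.png

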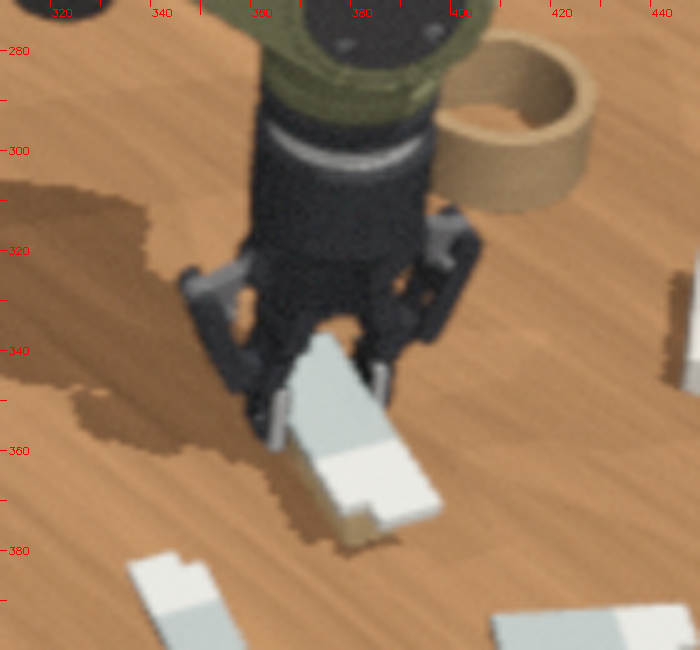

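The plate is gripped on its clear part with a gap of 0.45, about 38 mm. Lifting.

Request:
play_rows:
  series:
    - [-0.004, 0, 0, 0, 0, 0, -1]
    - [-0.008, 0, 0, 0, 0, 0, -1]
    - [-0.015, 0, 0, 0, 0, 0, -1]
    - [-0.02, 0, 0, 0, 0, 0, -1]
    - [-0.02, 0, 0, 0, 0, 0, -1]
    - [-0.02, 0, 0, 0, 0, 0, -1]
    - [-0.015, 0, 0, 0, 0, 0, -1]
    - [-0.008, 0, 0, 0, 0, 0, -1]
    - [0, 0, 0, 0, 0, 0, -1]
    - [0, 0, 0, 0, 0, 0, -1]

```text
t: 18.73
position: [462.9, -310.8, 95.8]
eef_rot: [0.399, 0.584, 0.399, -0.584]
ft_force: [-0.3, -0.9, -0.3]
finger_gap: 0.455
```

```bash
python3 - <<'E'
from h import *
from cell import *
st=state();print(st["position"],st["ft_force"],st["finger_gap"])
s=grab_frame("side");crop(s,(310,220,450,350),"pics/s1.png",5);pickle.dump(s,open("side7.pkl","wb"))
plan(st,(549,16,98),.056+np.pi/2)
E
```

```text
[ 462.89626088 -310.81313834   95.78690536] [-0.31069219 -0.87190888 -0.32590678] 0.45455638388081343
yaw now -0.370 dist 338 ang 114.4 n 18 J [-0.69  0.02  1.96  0.    1.17 -0.32] pos [ 462.9 -310.8   95.8]
[-0.0001, -0.0021, -0.0187, -1.271, -0.0, -0.0]
[-0.0001, -0.0, -0.0188, -1.271, -0.0, -0.0]
[-0.0001, 0.002, -0.0187, -1.271, -0.0, -0.0]
[-0.0001, 0.0041, -0.0183, -1.271, -0.0, -0.0]
[-0.0001, 0.0061, -0.0178, -1.271, -0.0, -0.0]
[-0.0001, 0.008, -0.017, -1.271, -0.0, -0.0]
[-0.0001, 0.0099, -0.016, -1.271, -0.0, -0.0]
[-0.0001, 0.0116, -0.0148, -1.271, -0.0, -0.0]
[-0.0001, 0.0131, -0.0134, -1.271, -0.0, -0.0]
[-0.0001, 0.0145, -0.0119, -1.271, -0.0, -0.0]
[-0.0001, 0.0158, -0.0102, -1.271, -0.0, -0.0]
[-0.0001, 0.0168, -0.0084, -1.271, -0.0, -0.0]
[-0.0001, 0.0176, -0.0065, -1.271, -0.0, -0.0]
[-0.0001, 0.0182, -0.0045, -1.271, -0.0, -0.0]
[-0.0001, 0.0186, -0.0024, -1.271, -0.0, -0.0]
[-0.0001, 0.0188, -0.0004, -1.271, -0.0, -0.0]
[-0.0001, 0.0187, 0.0017, -1.271, -0.0, -0.0]
[-0.0001, 0.0184, 0.0038, -1.271, -0.0, -0.0]
```

View pics/s1.png

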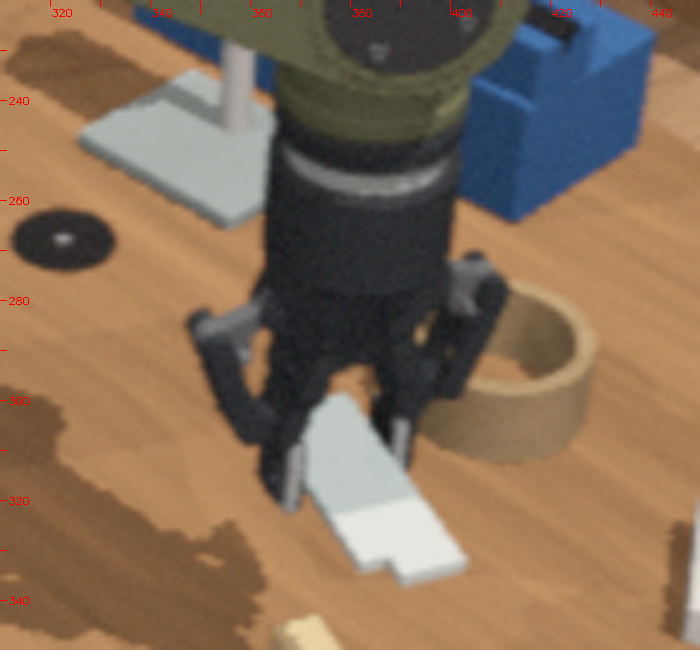

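Request:
play_rows:
  series:
    - [0, -0.002, -0.0187, -1.27, 0, 0, -1]
    - [0, 0, -0.0188, -1.27, 0, 0, -1]
    - [0, 0.002, -0.0187, -1.27, 0, 0, -1]
    - [0, 0.004, -0.0183, -1.27, 0, 0, -1]
    - [0, 0.006, -0.0178, -1.27, 0, 0, -1]
    - [0, 0.008, -0.017, -1.27, 0, 0, -1]
    - [0, 0.01, -0.016, -1.27, 0, 0, -1]
    - [0, 0.0116, -0.0148, -1.27, 0, 0, -1]
    - [0, 0.013, -0.0134, -1.27, 0, 0, -1]
    - [0, 0.0145, -0.012, -1.27, 0, 0, -1]

```text
t: 19.62
position: [509.7, -127.9, 93.9]
eef_rot: [0.646, 0.284, 0.649, -0.284]
ft_force: [-0.2, -0.5, -0.5]
finger_gap: 0.45
```

Request:
play_rows:
  series:
    - [0, 0.0158, -0.0102, -1.27, 0, 0, -1]
    - [0, 0.0168, -0.0084, -1.27, 0, 0, -1]
    - [0, 0.0176, -0.0065, -1.27, 0, 0, -1]
    - [0, 0.0182, -0.0045, -1.27, 0, 0, -1]
    - [0, 0.0186, -0.0024, -1.27, 0, 0, -1]
    - [0, 0.0188, 0, -1.27, 0, 0, -1]
    - [0, 0.0187, 0.0017, -1.27, 0, 0, -1]
    - [0, 0.0184, 0.004, -1.27, 0, 0, -1]
    - [0, 0, 0, 0, 0, 0, -1]
    - [0, 0, 0, 0, 0, 0, -1]

```text
t: 20.45
position: [548.8, 16.5, 94.2]
eef_rot: [0.706, -0.019, 0.708, 0.019]
ft_force: [-0.5, -0.3, -0.6]
finger_gap: 0.453
```

```bash
python3 - <<'E'
from h import *
from cell import *
st=state();print(st["position"],st["ft_force"],st["finger_gap"])
plan(st,(549,16,54),.056+np.pi/2,4)
s=grab_frame("side");crop(s,(240,160,380,290),"pics/t1.png",5);pickle.dump(s,open("side8.pkl","wb"))
t=grab_frame("top");crop(t,(220,140,340,260),"pics/t2.png",5);pickle.dump(t,open("top8.pkl","wb"))
E
```

```text
[548.81952695  16.45302796  94.20197957] [-0.49077419 -0.29343245 -0.5803631 ] 0.4530311885020887
yaw now 1.625 dist 40 ang 0.2 n 4 J [-0.07  0.    1.97 -0.    1.17 -1.69] pos [548.8  16.5  94.2]
[0.0101, -0.0001, 0.0001, -0.006, -0.009, -0.0]
[0.0101, -0.0001, 0.0001, -0.006, -0.009, -0.0]
[0.0101, -0.0001, 0.0001, -0.006, -0.009, -0.0]
[0.0101, -0.0001, 0.0, -0.006, -0.009, -0.0]
```

View pics/t1.png

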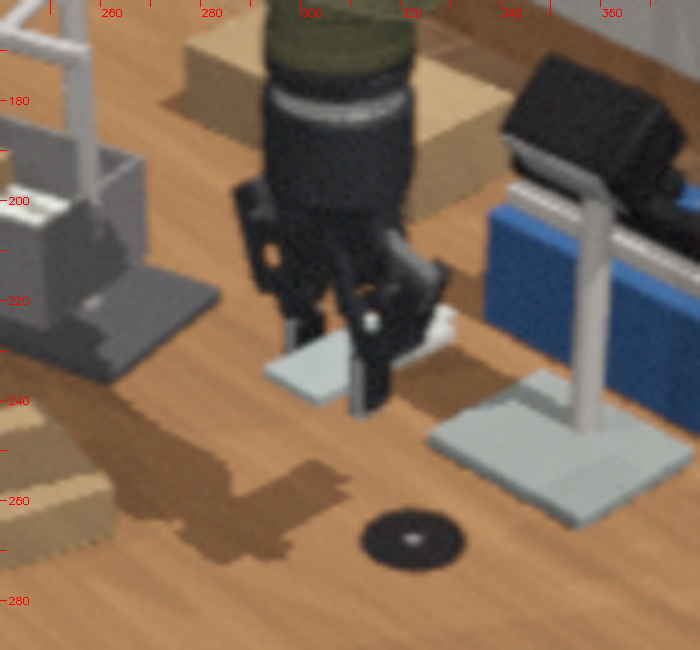

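View pics/t2.png

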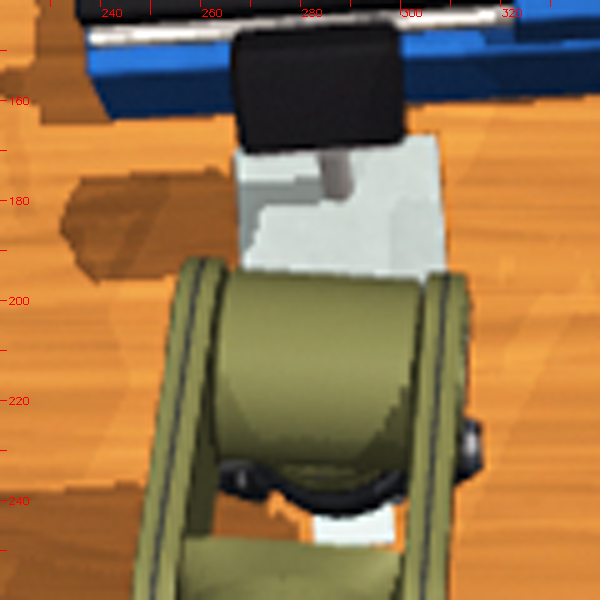

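Lowering to about 100 mm, then I'll fit the plate pose.

Request:
play_rows:
  series:
    - [0.006, 0, 0, 0, 0, 0, -1]
    - [0.012, 0, 0, 0, 0, 0, -1]
    - [0.012, 0, 0, 0, 0, 0, -1]
    - [0.007, 0, 0, 0, 0, 0, -1]
    - [0.003, 0, 0, 0, 0, 0, -1]
    - [0, 0, 0, 0, 0, 0, -1]
    - [0, 0, 0, 0, 0, 0, -1]
    - [0, 0, 0, 0, 0, 0, -1]

```text
t: 21.22
position: [550.3, 15.8, 56.4]
eef_rot: [0.707, -0.019, 0.707, 0.019]
ft_force: [-0.6, 0.1, -0.3]
finger_gap: 0.457
```

```bash
python3 - <<'E'
from h import *
from cell import *
st=state();print(st["position"],st["ft_force"],st["finger_gap"])
s=grab_frame("side");crop(s,(270,190,370,290),"pics/u1.png",7);pickle.dump(s,open("side9.pkl","wb"))
t=grab_frame("top");crop(t,(250,170,330,270),"pics/u2.png",6);pickle.dump(t,open("top9.pkl","wb"))
# predicted plate: mid 25mm ahead of reported tcp
p=st["position"];a=.056;u=np.array([np.cos(a),np.sin(a),0]);v=np.array([-np.sin(a),np.cos(a),0])
m=np.array([p[0],p[1],0])+25*u+[0,0,33+p[2]+13.5]
for n,(x,y) in dict(rl=(-55,20),rr=(-55,-20),fl=(55,20),n1=(55,-8),n2=(43,-8),n3=(43,-20)).items():
  P=[m+x*u+y*v+[0,0,3]];print(n,((proj(s,P)-[269.6,189.6])*7).round(),((proj(t,P)-[249.6,169.6])*6).round())
print("label",m+35*u)
E
```

```text
[550.32403755  15.82008873  56.38343371] [-0.58372323  0.12086761 -0.25747448] 0.4565486828445468
rl [[165. 385.]] [[202. 481.]]
rr [[239. 430.]] [[293. 475.]]
fl [[377. 277.]] [[188. 237.]]
n1 [[428. 306.]] [[251. 233.]]
n2 [[406. 317.]] [[253. 259.]]
n3 [[429. 330.]] [[280. 257.]]
label [610.22998213  19.17833284 102.88343371]
```

View pics/u1.png

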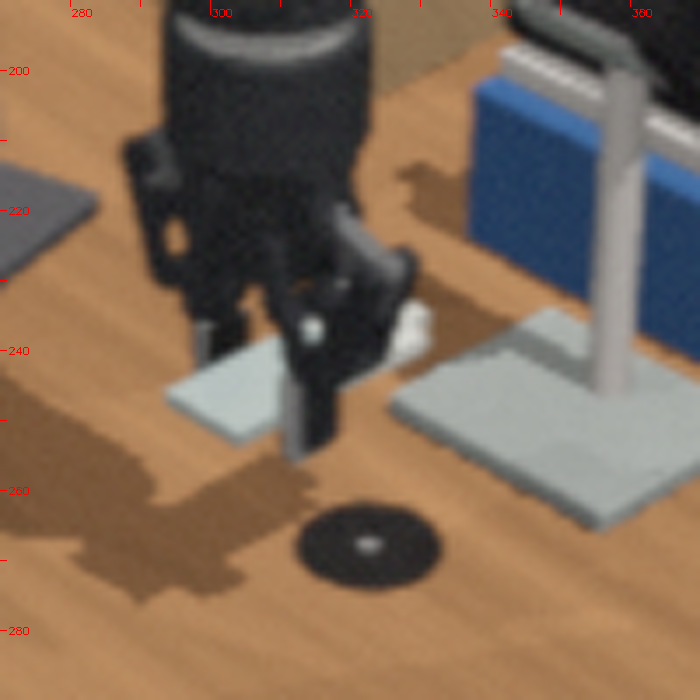

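View pics/u2.png

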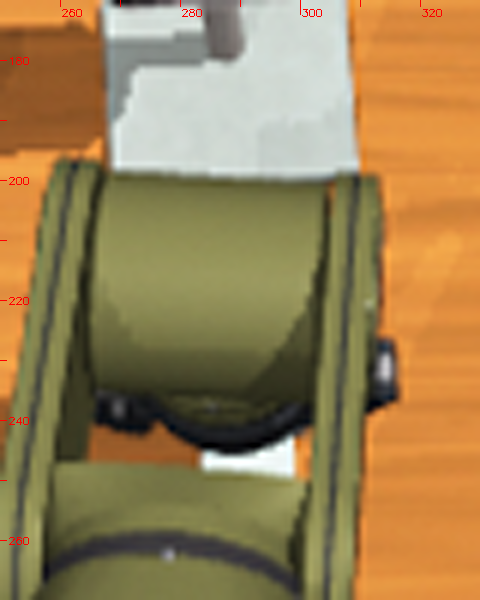

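The plate fits its prediction to about 1 px, which puts the label at about (609, 19, 101) against the target at (607, 19). I'll settle, check the basket, then hand in.

Request:
play_rows:
  series:
    - [0, 0, 0.002, 0, 0, 0, -1]
    - [0, 0, 0, 0, 0, 0, -1]
    - [0, 0, 0, 0, 0, 0, -1]
    - [0, 0, 0, 0, 0, 0, -1]

```text
t: 21.65
position: [552.0, 16.0, 56.1]
eef_rot: [0.707, -0.019, 0.707, 0.019]
ft_force: [-0.7, 0.5, 0.1]
finger_gap: 0.459
```

```bash
python3 - <<'E'
from h import *
from cell import *
st=state();print(st["position"],st["finger_gap"],np.abs(st["dq"]).max(),mat(st["eef_rot"]).as_matrix().round(3))
crop(grab_frame("side"),(180,130,480,355),"pics/v1.png",2)
E
```

```text
[552.00727316  15.99820454  56.1071171 ] 0.45861314209398696 0.003957480310996341 [[ 0.    -0.054  0.999]
 [-0.     0.999  0.054]
 [-1.    -0.     0.   ]]
```

View pics/v1.png

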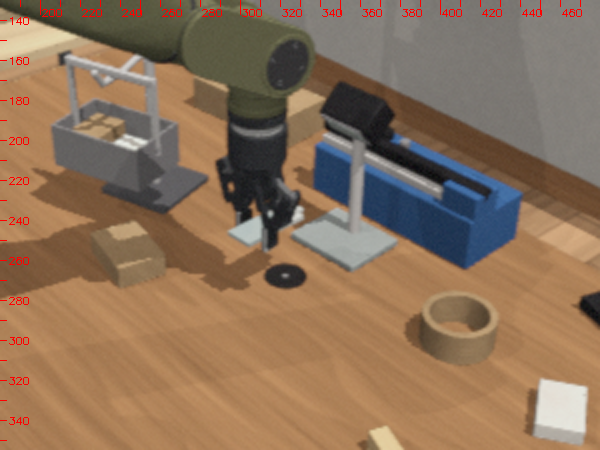

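That 2 mm nudge went forward, because tool z is +x in this pose. I'll take back 4 mm.

Request:
play_rows:
  series:
    - [0, 0, -0.002, 0, 0, 0, -1]
    - [0, 0, -0.002, 0, 0, 0, -1]
    - [0, 0, 0, 0, 0, 0, -1]
    - [0, 0, 0, 0, 0, 0, -1]
    - [0, 0, 0, 0, 0, 0, -1]
    - [0, 0, 0, 0, 0, 0, -1]

```text
t: 22.2
position: [547.9, 15.8, 56.0]
eef_rot: [0.707, -0.019, 0.707, 0.019]
ft_force: [-0.3, 0.2, -0.5]
finger_gap: 0.455
```

```bash
python3 - <<'E'
from cell import *
st=state();print(st["position"],st["finger_gap"],abs(st["dq"]).max(),st["t"])
print(job_done())
E
```

```text
[547.92166263  15.76270212  55.96091855] 0.45504174881274867 0.0015195185064779617 22.2
the job is handed in; nothing more can be done
None
```

I hung the basket by its bar on the hook and let go. I then picked up the 110 mm tag plate by its clear part and handed in with the plate held still over the target, at about 22 s of the 54 s allowed. No verdict was reported.

- **First grasp missed:** The jaws closed just above the basket's bar. In the pictures the real fingertips sat about 20–29 mm higher than the reported tool position. I regrasped lower and allowed for that offset from then on.
- **Basket:** In the last picture it hangs level and free on the hook.
- **Plate, last measured:** The fit, done before two final small shifts, put the middle of the label end at about (609, 19) mm in plan, against the target at (607, 19), and about 101 mm up. The image matched that prediction to about 1 px.
- **Plate, at hand-in:** One of those shifts went the wrong way and I took it back. From the reported arm pose, the label end should now be about (608, 19) mm. I did not take another picture after that.
- **Level and heading:** The tool pose reads level, and the heading is within about 0.01 rad of the reader direction.
- **Grip and bystanders:** The jaws held steady at a gap of 0.455. The tape roll, pack and carton look unmoved in the pictures, but I did not measure them.

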